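# Lock the fan box cover with the quarter-turn key

## Robot

A 6-joint arm with a two-finger parallel gripper is mounted at the origin on a cart in front of the work surface, level with it; the furniture and walls round the work are solid. World frame = base frame: x ahead of the robot, y to its left, z up, the work surface at z = 0. Lengths are in m, angles in rad, forces in N, time in s.
With the tool pointing down it reaches from about 0.3 to 0.775 m from the base axis. Payload 14.6 kg.
Tool frame: the origin (TCP) lies midway between the tips of the shut fingers; the grasp point (between the pads) lies 19 mm behind it; z points along the fingers, y is the line along which they close (so a half turn about z gives the same grasp; the last joint's range is limited). The gripper opens to 85 mm and grips with 20 to 120 N. Pads are 22 mm wide; open, the fingers measure 114 mm over their backs; the gripper's body (76 mm by 85 mm) begins 54 mm behind the grasp point. The pads swing forward as they close: fully open they stand 13 mm farther back than shut.
Start: joints at [-1.198, 0.3, 1.521, -0, 1.321, -0.067], TCP at [0.234, -0.498, 0.21] pointing down, gripper open.
Joint ranges: [-3.03, 3.03], [-0.79, 2.21], [0.23, 2.52], [-1.04, 4.18], [0, 3.07], [-2.55, 2.55]. Speed limits (rad/s): [2.22, 2.22, 2.57, 3.14, 3.14, 3.14].

## Interface

Orientations are given as a unit quaternion [w, x, y, z].
In Python, from cell import sensors, snapshot, order gives the robot as it stands.
- The arm moves only by the tool step_arm, never from a script. Its argument "steps" is a list of rows, each a list of 4 numbers: the shift along the world's x, y, z in units of 30 mm (1.0 is 30 mm), then the turn about the world's z in units of 5 degrees (1.0 is 5 degrees). A call has 1 to 20 rows; each row shifts and turns the commanded pose from where the row before left it; what a row does not reach is not made up. A row lasts 1/12 s, in which the tool goes at most 41.7 mm and 7.16 degrees, less where a joint would pass 70% of its speed; a pose out of reach is approached as far as the arm can. A call is refused whole if a number of a shift passes 1 or a number of a turn 1, either way. A call with a gripper value outside its range is refused whole. "hand" is the opening, from 0 (shut) to 1 (fully open), set as the call begins (left out, the last holds). The fingers move at their own pace and stop on an object; "newtons" is the grip in N (left out, the last holds). Time passes only in rows, so rows that do not move let the fingers close. It gives the time, the measured TCP pose, the force, the opening and the grip force at its end, in the units of the state.
- sensors.observe(): the state, without advancing time (a new reading comes with each control period).
- snapshot(name): name is "scene" or "top" or "wrist"; returns a dict with "frame" (384x512x3 uint8, red, green, blue), "fx", "fy", "cx", "cy" (pixels), "k1" (the pictures are not rectified: a ray, as slopes to the right and down, at radius r is drawn at 1 + k1 r^2 times it, then the intrinsics apply), "rvec" (rotation vector, rad) and "tvec" (3), from world to camera coordinates, as OpenCV has them. Camera axes: x right, y down, z forward; pixel columns grow to the right and rows downward; lengths in m; the calibration is good to about 2 mm. A picture is of the moment at which its call begins. There is no depth.
- order.finish_job(): hands the job in; it is judged then, once.
The state is a dict: "time": time; "joints": joint angles; "qvel": joint speeds; "joint_torque": joint torques, N m; "tool_pos": TCP position; "tool_rot": TCP orientation; "force": force on the tool from outside, world axes, zero at the start; "torque": the same for the moment, N m; "gripper_width": finger opening in m; "grasp_force": force on a finger pad.
Only numpy, scipy, OpenCV 4.12 (cv2) and the standard library are available. Lean on these libraries where they do the work, as an engineer would, in place of code of your own. Each camera call takes 0.05 s, during which the arm holds its last target. There are 200 camera calls.

## Task

The cover of the grey extractor fan box is still loose at one stud, the slotted one standing proud with its red band showing. Take the yellow-handled key from its wooden stand, set the blade in that slot, press the stud in until it feels solid (never with more than 20 N) and turn it clockwise, seen from above, about a quarter turn to its stop, without forcing it, so that it snaps into its catch as you ease off. Then put the key back upright in its stand, and leave the paint pot, the figure and the tweezers alone.

Things in the scene. Friction and masses are not known exactly. Their poses are not given: they have to be found in the camera images.
- fan_box: grey extractor fan box, aluminium cover, fixed to the desk, 130 (x) x 190 (y) x 60 mm high; origin under its centre. The free stud's vertical axis is at x = 0, y = +58 mm of the box (white marks: its open slot direction, green marks: very roughly the locked one). A second stud at y = -58 mm is already locked, 1.5 mm above the cover, and cannot move.
- slot (a point): centre of the floor of the free stud's slot, moving with the stud; x along the slot, z up. The round head, 26 mm across, has its top 5 mm above this point (6 mm above the cover while free) and goes down through a 31 mm hole. Slot 17 mm long, 4.5 mm wide, 5 mm deep, closed at both ends, mouth widened by a 45 degree chamfer of 1.5 mm.
- stud_press (a joint): press of the free stud in m, 0 = free. Spring: 2.5 N, plus 0.4 N a mm. Inside, a pin must be pressed under a ledge before the stud can turn, at 8 to 14 mm; 1.5 mm deeper it meets a hard floor. The depth differs from start to start and is not measured: press until it feels solid. Once caught and let go, the stud is back up 7 mm from where it cleared the ledge: 1 to 7 mm down.
- stud_turn (a joint): turn of the free stud in rad, clockwise from above positive; starts between -0.1 and 0.1. Unpressed it is blocked within 0.85. Pressed, it turns (under 0.1 N m) to a hard stop somewhere between 1.09 and 1.80, different from start to start (over 0.15 N m there is forcing it); in the last 0.09 rad before the stop lies the catch, into which the spring lifts the stud when the press is eased.
- key: loose flat-blade key, about 90 g, upright in its stand. Origin: middle of the blade's bottom edge; z up along the key. Blade 15 mm wide along x, 3 mm thick along y, 9 mm high, foot tapered; then a 12 mm round shank to 38 mm, a 32 mm collar to 43 mm and a yellow handle to 90 mm, 32 mm along x, 20 mm between its flat sides (facing +y and -y), the place to grip. A half turn about z changes nothing.
- key_stand: wooden block, fixed to the desk, 60 x 60 x 50 mm high, origin under its centre; in the middle of its top a round hole 21 mm across, 44 mm deep. The key hangs in it by its collar, its blade's edge 12 mm above the desk.
- paint_pot: loose black paint pot with a yellow line, 34 mm across, 36 mm high, standing on the cover of the fan box; origin under its centre. Leave it alone.
- figure: loose painted figure on a round base, 33 mm across, 51 mm high, standing on the desk; origin under its centre. Leave it alone.
- tweezers: loose metal tweezers, 12 x 115 x 8 mm, lying on the desk, long along their y; origin under their centre. Leave them alone.
Not all that is in view belongs to the job. Of the things shaped like the key_stand, the wooden one is meant. There is more than one size of the key; the job needs the smaller.

How it is judged:
On the way, in this order (a step that is already met when the one before it is completed fails the run):
1. the key's blade is seated in the stud's slot, before the stud has been turned (distance between key and slot below 0.0035 m and angle between the x axis of key and the x axis of slot, either way round below 0.25 rad and value of joint stud_turn below 0.5 rad), for 0.1 s.
2. the stud has been pressed and turned past its ledge with the key in its slot (distance between key and slot below 0.005 m and value of joint stud_turn above 0.9 rad), for 0.1 s.
At the end, for the whole second after the job is handed in: The stud is turned over 0.9 rad clockwise and rests by itself in its catch (0.5 to 7.5 mm down; deeper means hung under the ledge). The key stands at rest in its stand, collar down (edge 10 to 14.5 mm above the desk), within 0.1 rad of upright and 6 mm of the stand's axis (value of joint stud_turn above 0.9 rad and value of joint stud_press between 0.0005 and 0.0075 m and horizontal distance between key and key_stand below 0.006 m and height (world z) of key between 0.01 and 0.0145 m and angle between key's own z axis and vertical below 0.1 rad and linear speed of key below 0.02 m/s); the robot touches nothing.
It fails at once if the key presses down on the floor of the stud's slot with more than 20 N (contact force between key and stud_turn_c6 above 20 N).
It fails at once if the key is forced (against the stop, or on the box): its contact forces on the fan box and stud add up to more than 55 N (contact force between key and fan_box above 55 N).
It fails at once if the paint pot is moved more than 15 mm or tipped (distance of paint_pot from where it was at the start of the episode above 0.015 m or angle between paint_pot's own z axis and vertical above 0.3 rad).
It fails at once if the figure is moved more than 15 mm or tipped (distance of figure from where it was at the start of the episode above 0.015 m or angle between figure's own z axis and vertical above 0.3 rad).
It fails at once if the tweezers are moved more than 15 mm (distance of tweezers from where it was at the start of the episode above 0.015 m).
It also fails if it takes over 72 s, if anything falls off the work surface, if the arm or the gripper's body presses on something with over 40 N, if the wrist force passes 120 N, or if a joint passes its speed limit or range.

## Working session

There is one attempt and no reset: what is moved stays moved. The work goes in short steps, Python scripts to look and compute and a tool call to move; the robot and the scene stay as the last step left them, time stands still between calls to the robot, and variables do not carry over. Pictures are saved under pics/ and viewed, at most 10 in all, crops included, and the job is handed in when it is done.

Besides the shell and the picture viewer there is one more tool, called after ">>>" by a JSON object that holds its "fn" and its "kwargs". step_arm: Moves the arm, as the interface text tells. Its arguments: {"type":"object","properties":{"steps":{"type":"array","items":{"type":"array","items":{"type":"number"}}},"hand":{"type":"number"},"newtons":{"type":"number"}},"required":["steps"]}

```bash
mkdir -p pics; cat > h.py <<'E'
import numpy as np, cv2
from cell import sensors, snapshot, order
def shot(n,name):
    s=snapshot(n); cv2.imwrite(f'pics/{name}.png',s['frame'][:,:,::-1]); np.save(f'pics/{name}.npy',s,allow_pickle=True); return s
def load(name): return np.load(f'pics/{name}.npy',allow_pickle=True).item()
def K(s): return np.array([[s['fx'],0,s['cx']],[0,s['fy'],s['cy']],[0,0,1.]]), np.array([s['k1'],0,0,0,0.])
def ray(s,uv):
    k,d=K(s); p=cv2.undistortPoints(np.array(uv,float).reshape(-1,1,2),k,d).reshape(-1,2)
    R=cv2.Rodrigues(np.array(s['rvec'],float))[0]; c=-R.T@np.array(s['tvec'],float).ravel()
    return c,np.c_[p,np.ones(len(p))]@R
def onz(s,uv,z):
    c,d=ray(s,uv); return c+d*((z-c[2])/d[:,2])[:,None]
def proj(s,P):
    k,d=K(s); return cv2.projectPoints(np.array(P,float).reshape(-1,1,3),np.array(s['rvec'],float),np.array(s['tvec'],float),k,d)[0].reshape(-1,2)
E
python3 - <<'E'
from h import *
a=shot('scene','s0');b=shot('top','t0');
for s in(a,b): print(ray(s,[[256,192]]))
im=np.hstack([cv2.imread('pics/s0.png'),cv2.imread('pics/t0.png')]);
o=sensors.observe();print(o['time'],o['tool_pos'],o['tool_rot'],o['force'])
E
```

```text
(array([0.11785427, 0.65758362, 0.4147651 ]), array([[ 0.50926379, -0.7476901 , -0.42731609]]))
(array([ 0.39937999, -0.0068927 ,  1.13826632]), array([[ 0.14175609,  0.0147469 , -0.98984513]]))
0.1 [ 0.23406579 -0.49744049  0.20905159] [-5.44877733e-04  9.75924912e-01  2.18106085e-01 -7.37429541e-05] [-0.40821623  0.20183871 -0.83048597]
```

View pics/t0.png

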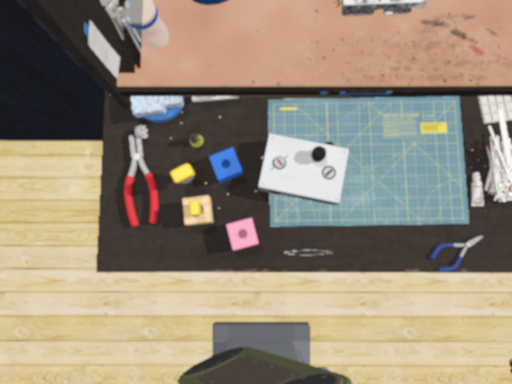

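View pics/s0.png

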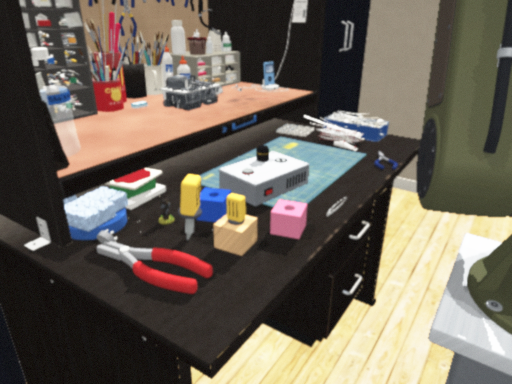

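The top view shows the box at about (305,168), with studs at (280,162) and (329,172) and the pot at (319,154). Yellow keys are at (197,209), in the wooden stand, and at (182,173), which is larger with no wooden block. The blue (226,165) and pink (242,234) blocks are decoys. I'll confirm with an enlarged crop.

```bash
python3 - <<'E'
from h import *
t=cv2.imread('pics/t0.png');s=cv2.imread('pics/s0.png')
r=lambda i,x,y,w,h,W,H:cv2.resize(i[y:y+h,x:x+w],(W,H),interpolation=cv2.INTER_CUBIC)
im=np.vstack([np.hstack([r(t,250,125,110,90,400,300),r(t,160,145,110,90,400,300)]),np.hstack([r(s,210,135,110,82,400,300),r(s,170,165,110,90,400,300)])])
cv2.imwrite('pics/c1.png',im)
E
```

```text
(no output)
```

View pics/c1.png

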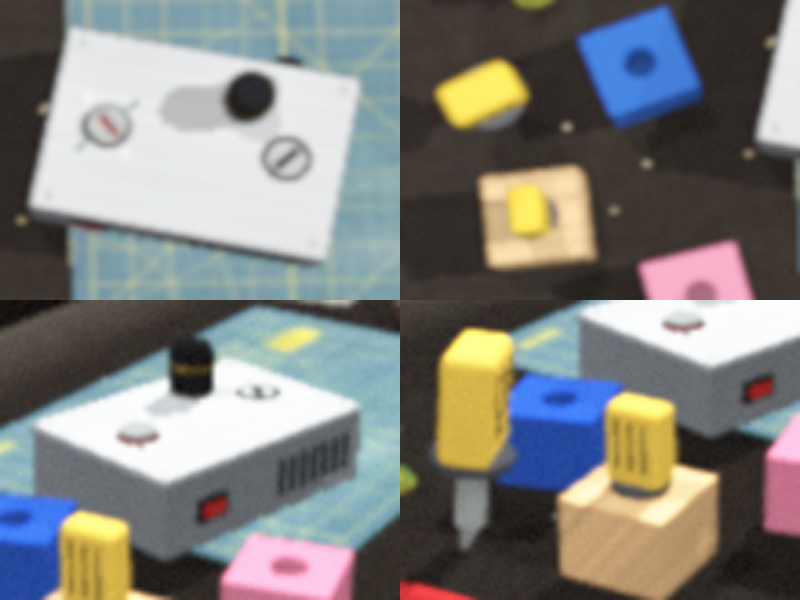

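The crop confirms both targets. The free stud is the left one at top (280,160), with red showing and white and green marks. The small key is in the wooden block at (197,209). Next I'll measure from the top view.

```bash
cat > meas.py <<'E'
from h import *
def rect(s,mask,z,near=None):
    cs,_=cv2.findContours(mask.astype(np.uint8),cv2.RETR_EXTERNAL,cv2.CHAIN_APPROX_NONE)
    c=max(cs,key=cv2.contourArea); P=onz(s,c.reshape(-1,2),z)
    P0=P[:,:2].mean(0)
    r=cv2.minAreaRect(((P[:,:2]-P0)*1000).astype(np.float32)); return np.array(r[0])/1000+P0,r[1],r[2],cv2.contourArea(c)
E
python3 - <<'E'
from meas import *
s=load('t0');f=s['frame'];hsv=cv2.cvtColor(f,cv2.COLOR_RGB2HSV);H,S,V=[hsv[...,i].astype(int) for i in range(3)]
def win(m,x0,y0,x1,y1):
    o=np.zeros_like(m);o[y0:y1,x0:x1]=m[y0:y1,x0:x1];return o
print('cover',rect(s,win((S<40)&(V>130),250,125,360,215),.06))
print('stand',rect(s,win((H<28)&(S>35)&(V>110),175,190,220,230),.05))
print('key',rect(s,win((H>20)&(H<34)&(S>150)&(V>120),180,190,220,230),.102))
print('big',rect(s,win((H>20)&(H<34)&(S>150)&(V>120),165,155,200,188),.13))
print('stud',onz(s,[[280,160.5]],.066), 'pot',onz(s,[[319,154]],.09),'fig',onz(s,[[196,141]],.04),'blue',onz(s,[[226,165]],.05),'tweez',onz(s,[[308,253]],0))
E
```

```text
cover (array([ 0.62715375, -0.11397131]), (216.61129760742188, 207.13662719726562), 80.20057678222656, 4892.5)
stand (array([0.5142688 , 0.14485007]), (67.9677734375, 70.64042663574219), 7.094276428222656, 830.5)
key (array([0.51176089, 0.14254546]), (30.746671676635742, 20.503416061401367), 10.624090194702148, 102.5)
big (array([0.58654094, 0.16809905]), (33.68168258666992, 50.91964340209961), 27.20829200744629, 297.5)
stud [[ 0.62620168 -0.04614436  0.066     ]] pot [[ 0.63594405 -0.13331161  0.09      ]] fig [[0.6792944  0.15224701 0.04      ]] blue [[0.6190488  0.07950403 0.05      ]] tweez [[ 0.41590847 -0.11360351  0.        ]]
```

```bash
python3 - <<'E'
from h import *
from scipy.spatial.transform import Rotation as R
w=snapshot('wrist');o=sensors.observe()
q=o['tool_rot'];T=R.from_quat([q[1],q[2],q[3],q[0]])
c,d=ray(w,[[256,192]]);print(T.inv().apply(c-o['tool_pos']),T.inv().apply(d),w['fx'],w['k1'])
E
```

```text
[ 0.06466702  0.00096138 -0.16328423] [[-0.26670986  0.01162944  0.96383442]] 338.0800890915508 -0.10041110071140087
```

>>> {"fn": "step_arm", "kwargs": {"steps": [[0.8, 1, 0.3, 0], [0.8, 1, 0.3, 0], [0.8, 1, 0.3, 0], [0.8, 1, 0.3, 0], [0.8, 1, 0, 0], [0.8, 1, 0, 0], [0.8, 1, 0, 0], [0.8, 1, 0, 0], [0.8, 1, 0, 0], [0.8, 1, 0, 0], [0.8, 1, 0, 0], [0.8, 1, 0, 0], [0.8, 1, 0, 0], [0.8, 1, 0, 0], [0.5, 0.5, 0, 0], [0, 0, 0, 0], [0, 0, 0, 0]]}}

```text
time: 1.57
tool_pos: [0.5853, -0.0619, 0.2448]
tool_rot: [-0.0, 0.976, 0.219, -0.001]
force: [0.4, -1.0, 0.2]
gripper_width: 0.0854
grasp_force: 0.0
```

```bash
python3 - <<'E'
from h import *
w=shot('wrist','w1')
print(proj(w,[[.626,-.046,.066],[.61,-.16,.06]]), proj(load('t0'),[[.626,-.046,.066]]))
E
```

```text
[[254.16917992 120.72115403]
 [344.28323776 180.79201838]] [[279.93788577 160.58588888]]
```

View pics/w1.png

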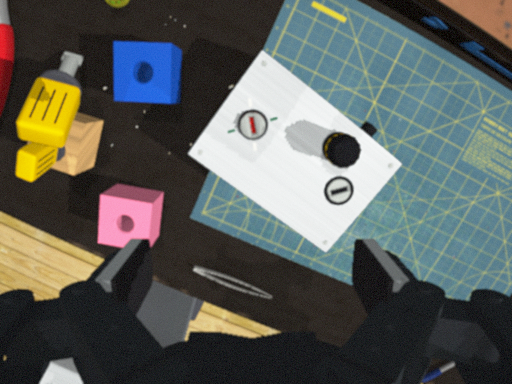

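The wrist view shows the free stud at (252,125) with its red slot, the locked stud at (339,190), the pot at (341,150) and the cover corners around it.

```bash
python3 - <<'E'
from h import *
w=load('w1');f=w['frame'];hsv=cv2.cvtColor(f,cv2.COLOR_RGB2HSV);H,S,V=[hsv[...,i].astype(int) for i in range(3)]
m=((S<45)&(V>120)).astype(np.uint8);m[:45]=0;m[255:]=0;m[:,:185]=0;m[:,405:]=0
m=cv2.morphologyEx(m,cv2.MORPH_OPEN,np.ones((5,5)))
c=max(cv2.findContours(m,0,1)[0],key=cv2.contourArea);c=cv2.convexHull(c)
ap=cv2.approxPolyN(c,4).reshape(-1,2);P=onz(w,ap,.06);print(ap.tolist(),P.round(4))
print('lens',[np.linalg.norm(P[i]-P[i-1]).round(4) for i in range(4)],'ctr',P.mean(0))
r=((np.minimum(H,180-H)<12)&(S>90)&(V>80)).astype(np.uint8);r2=np.zeros_like(r);r2[105:145,232:275]=r[105:145,232:275]
ys,xs=np.nonzero(r2);Q=onz(w,np.c_[xs,ys],.061)[:,:2]
u,s,vt=np.linalg.svd(Q-Q.mean(0));print('slot n',len(xs),Q.mean(0),'ang',np.degrees(np.arctan2(vt[0,1],vt[0,0]))%180,s/np.sqrt(len(xs)))
# dark rings
g=cv2.cvtColor(f,cv2.COLOR_RGB2GRAY);
for (x,y,z) in((252,125,.066),(339,190,.0615)):
    k=g[y-22:y+23,x-22:x+23]
    cs=cv2.findContours((k<110).astype(np.uint8),0,1)[0]
    for c in cs:
        if len(c)>5 and cv2.boundingRect(c)[2]>8: e=cv2.fitEllipse(c);print(e,onz(w,[[e[0][0]+x-22,e[0][1]+y-22]],.06))
cv2.imwrite('pics/c2.png',cv2.resize(cv2.imread('pics/w1.png')[95:155,215:290],(750,600),interpolation=cv2.INTER_CUBIC))
E
```

```text
[[405, 161], [325, 256], [186, 154], [262, 47]] [[ 0.6573 -0.2091  0.06  ]
 [ 0.5239 -0.1834  0.06  ]
 [ 0.5646  0.0035  0.06  ]
 [ 0.6935 -0.0225  0.06  ]]
lens [np.float64(0.1901), np.float64(0.1358), np.float64(0.1914), np.float64(0.1315)] ctr [ 0.60983783 -0.10288191  0.06      ]
slot n 65 [ 0.62129629 -0.04610024] ang 35.586352868917004 [0.00461229 0.00117899]
((22.190916061401367, 21.257787704467773), (27.38704490661621, 27.968524932861328), 107.8952865600586) [[ 0.62159851 -0.04589343  0.06      ]]
((21.34877586364746, 22.21821403503418), (26.265766143798828, 28.21302604675293), 54.737037658691406) [[ 0.59812828 -0.159259    0.06      ]]
```

View pics/c2.png

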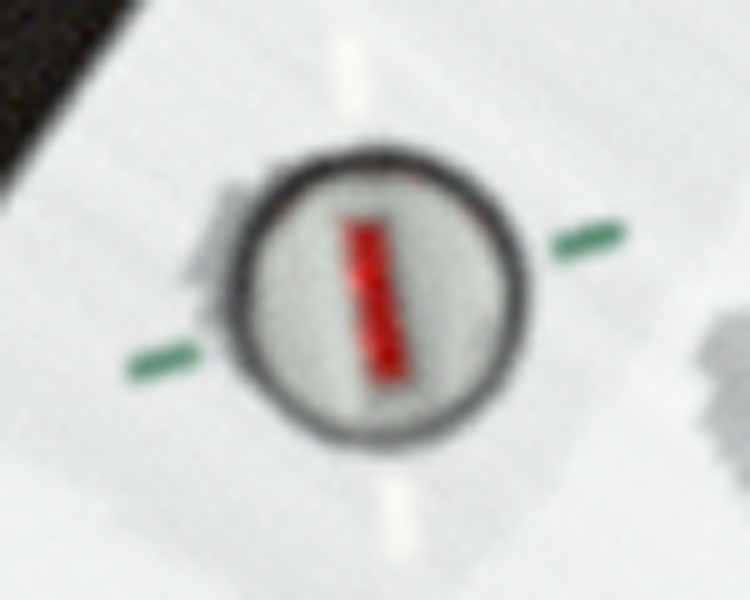

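Slot at about (0.6213, -0.0461), angle 35.6°. The stud spacing comes out at 115.8 mm, against 116 given. To keep joint 6 in range I'll use yaw about 215.6° at the slot, so I'm turning the tool by +165° now, which also gives a second view from the opposite side.

>>> {"fn": "step_arm", "kwargs": {"steps": [[0, 0, 0, 1], [0, 0, 0, 1], [0, 0, 0, 1], [0, 0, 0, 1], [0, 0, 0, 1], [0, 0, 0, 1], [0, 0, 0, 1], [0, 0, 0, 1], [0, 0, 0, 1], [0, 0, 0, 1], [0, 0, 0, 1], [0, 0, 0, 1], [0, 0, 0, 1], [0, 0, 0, 1], [0, 0, 0, 1], [0, 0, 0, 1], [0, 0, 0, 1]]}}

```text
time: 3.03
tool_pos: [0.5845, -0.0639, 0.2458]
tool_rot: [0.0, 0.571, 0.821, -0.0]
force: [0.6, 0.2, 0.3]
gripper_width: 0.0857
grasp_force: 0.0
```

>>> {"fn": "step_arm", "kwargs": {"steps": [[0, 0, 0, 1], [0, 0, 0, 1], [0, 0, 0, 1], [0, 0, 0, 1], [0, 0, 0, 1], [0, 0, 0, 1], [0, 0, 0, 1], [0, 0, 0, 1], [0, 0, 0, 1], [0, 0, 0, 1], [0, 0, 0, 1], [0, 0, 0, 1], [0, 0, 0, 1], [0, 0, 0, 1], [0, 0, 0, 1], [0, 0, 0, 1], [0, 0, 0, 0], [0, 0, 0, 0]]}}

```text
time: 4.53
tool_pos: [0.5847, -0.0635, 0.2458]
tool_rot: [0.0, -0.087, 0.996, -0.0]
force: [-0.4, 0.4, 0.2]
gripper_width: 0.0853
grasp_force: 0.0
```

```bash
python3 - <<'E'
from h import *
w=shot('wrist','w2');o=sensors.observe();print(o['time'],o['tool_pos'],o['tool_rot'],o['joints'])
x,y=proj(w,[[.6213,-.0461,.061]])[0];print(x,y)
f=w['frame'];hsv=cv2.cvtColor(f,cv2.COLOR_RGB2HSV);H,S,V=[hsv[...,i].astype(int) for i in range(3)]
r=((np.minimum(H,180-H)<12)&(S>90)&(V>80)).astype(np.uint8);a,b=int(x)-20,int(y)-20
ys,xs=np.nonzero(r[b:b+40,a:a+40]);Q=onz(w,np.c_[xs+a,ys+b],.061)[:,:2]
u,s,vt=np.linalg.svd(Q-Q.mean(0));print('slot n',len(xs),Q.mean(0),'ang',np.degrees(np.arctan2(vt[0,1],vt[0,0]))%180,s/np.sqrt(len(xs)))
g=cv2.cvtColor(f,cv2.COLOR_RGB2GRAY);k=g[b:b+40,a:a+40]
for c in cv2.findContours((k<110).astype(np.uint8),0,1)[0]:
    if len(c)>5 and cv2.boundingRect(c)[2]>8: e=cv2.fitEllipse(c);print(e,onz(w,[[e[0][0]+a,e[0][1]+b]],.06))
E
```

```text
4.5833 [ 0.58481015 -0.06336253  0.2457532 ] [ 7.12234457e-05 -8.68446322e-02  9.96221863e-01 -6.27790357e-05] [-1.70147990e-01  3.62122044e-01  1.35483053e+00 -8.61302681e-05
  1.42447039e+00 -1.91484010e+00]
262.7256280057011 199.18464204299397
slot n 54 [ 0.61985996 -0.04748827] ang 37.04058697539709 [0.00615075 0.00124334]
((20.607622146606445, 19.626188278198242), (24.662857055664062, 26.2445125579834), 89.31735229492188) [[ 0.62099323 -0.04625312  0.06      ]]
```

>>> {"fn": "step_arm", "kwargs": {"steps": [[-0.35, 0.98, 0, 0], [-0.35, 0.98, 0, 0], [-0.35, 0.98, 0, 0], [-0.35, 0.98, 0, 0], [-0.35, 0.98, 0, 0], [-0.35, 0.98, -0.5, 0], [-0.35, 0.98, -0.5, 0], [0, 0, 0, 0], [0, 0, 0, 0]]}}

```text
time: 5.33
tool_pos: [0.511, 0.1439, 0.2152]
tool_rot: [-0.0, -0.089, 0.996, -0.0]
force: [0.2, 0.3, 0.2]
gripper_width: 0.0856
grasp_force: 0.0
```

```bash
python3 - <<'E'
from meas import *
w=shot('wrist','w3');o=sensors.observe();print(o['time'],o['tool_pos'],o['tool_rot'])
f=w['frame'];hsv=cv2.cvtColor(f,cv2.COLOR_RGB2HSV);H,S,V=[hsv[...,i].astype(int) for i in range(3)]
print(proj(w,[[.512,.1425,.102]]))
m=((H>20)&(H<34)&(S>150)&(V>60)).astype(np.uint8)
n,l,st,c=cv2.connectedComponentsWithStats(m)
for i in range(1,n):
    if st[i,4]>200: print(st[i],c[i],rect(w,l==i,.102))
E
```

```text
5.3833 [0.51171034 0.14298079 0.21583853] [ 1.15217689e-04 -8.83623164e-02  9.96088389e-01 -9.37299066e-05]
[[251.05694289 180.09524676]]
[237 142  28  40 906] [250.57064018 161.5816777 ] (array([0.4966586 , 0.13933025]), (32.2208137512207, 20.234315872192383), 1.2269620895385742, 850.5)
[ 216  181   64   55 2677] [247.85655585 207.4968248 ] (array([0.53673832, 0.14392569]), (45.210105895996094, 55.88370895385742), 1.0610771179199219, 2585.0)
[224 285  27  20 296] [236.91216216 293.29391892] (array([0.62200332, 0.14864159]), (20.2081298828125, 24.58338737487793), 13.79072380065918, 286.5)
```

View pics/w3.png

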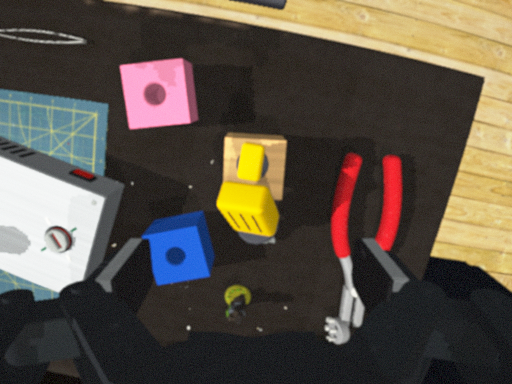

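```bash
python3 - <<'E'
from meas import *
w=load('w3');t=load('t0')
def tri(a,ua,b,ub):
    c1,d1=ray(a,[ua]);c2,d2=ray(b,[ub]);d1=d1[0];d2=d2[0]
    A=np.c_[d1,-d2];s=np.linalg.lstsq(A,c2-c1,rcond=None)[0];p,q=c1+s[0]*d1,c2+s[1]*d2
    return ((p+q)/2).round(4),np.linalg.norm(p-q).round(4)
def blobs(s,x0,y0,x1,y1):
    hsv=cv2.cvtColor(s['frame'],cv2.COLOR_RGB2HSV);H,S,V=[hsv[...,i].astype(int) for i in range(3)]
    m=((H>20)&(H<34)&(S>150)&(V>120)).astype(np.uint8)
    n,l,st,c=cv2.connectedComponentsWithStats(m);return [(st[i],c[i]) for i in range(1,n) if st[i,4]>60 and x0<c[i][0]<x1 and y0<c[i][1]<y1]
for n,s in(('t',t),('w',w),('s',load('s0'))): print(n,blobs(s,160,100,280,260))
print('blue top',onz(w,[[175,257]],.05),onz(t,[[226,165]],.05),'pink',onz(w,[[154,94]],.05),onz(t,[[242,234]],.05))
print('stud',onz(w,[[59,239]],.06))
print('key tri',tri(t,[194.8,208.5],w,[250.6,161.6]))
print('stand hole?',onz(w,[[238,133],[287,137]],.05), 'camc',ray(w,[[1,1]])[0])
im=np.hstack([cv2.resize(w['frame'][120:260,190:310],(400,467),interpolation=cv2.INTER_CUBIC),cv2.resize(t['frame'][150:235,165:238],(400,467),interpolation=cv2.INTER_CUBIC)])[:,:,::-1]
cv2.imwrite('pics/c3.png',im)
E
```

```text
t [(array([170, 163,  25,  20, 264], dtype=int32), array([181.67045455, 172.6969697 ])), (array([190, 202,  11,  14, 117], dtype=int32), array([194.82905983, 208.38461538]))]
w [(array([237, 142,  28,  40, 905], dtype=int32), array([250.55911602, 161.56906077])), (array([ 216,  181,   63,   55, 2636], dtype=int32), array([247.82094082, 207.39795144]))]
s [(array([180, 173,  21,  43, 580], dtype=int32), array([189.21551724, 197.19310345])), (array([228, 198,  18,  24, 365], dtype=int32), array([236.20547945, 209.03561644]))]
blue top [[0.62187804 0.07907516 0.05      ]] [[0.6190488  0.07950403 0.05      ]] pink [[0.45742236 0.03897418 0.05      ]] [[0.4582602  0.04122712 0.05      ]]
stud [[ 0.62000463 -0.04436951  0.06      ]]
key tri (array([0.5089, 0.144 , 0.0677]), np.float64(0.0143))
stand hole? [[0.48033644 0.12397603 0.05      ]
 [0.47575724 0.17137033 0.05      ]] camc [0.4472473  0.13139516 0.37862587]
```

View pics/c3.png

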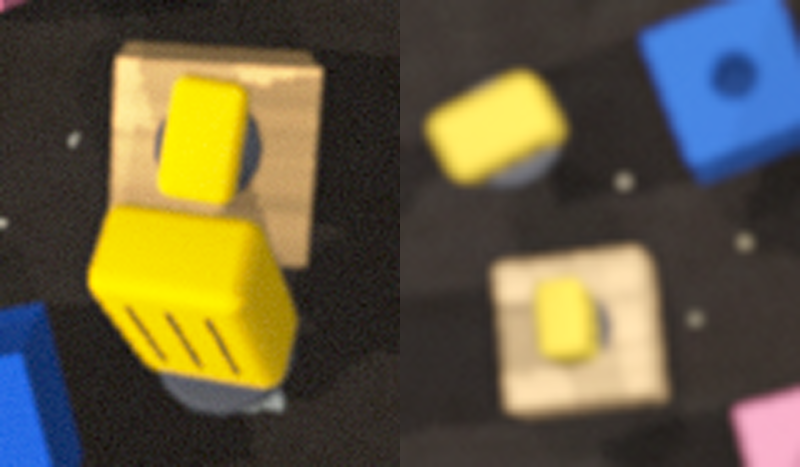

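```bash
python3 - <<'E'
from meas import *
w=load('w3');t=load('t0')
print('stand corners w3',onz(w,[[224,136.5],[287,140],[282,200]],.05).round(4))
print('key -x edge (bottom)',onz(w,[[245,143],[263,146]],.055).round(4),' as top',onz(w,[[245,143],[263,146]],.102).round(4))
print('key +x edge as top',onz(w,[[238,180],[261,181]],.102).round(4))
T=[(493,262),(645,245),(668,400),(505,415)]
print('stand top t0',onz(t,[[165+(x-400)*73/400,150+y*85/467] for x,y in T],.05).round(4))
k=onz(t,[[165+(x-400)*73/400,150+y*85/467] for x,y in [(538,280),(590,280),(598,360),(542,360)]],.102);print('key top t0',k.round(4),k.mean(0))
print('proj in w3',proj(w,[[.512,.1425,.102],[.5,.144,.102],[.515,.147,.05]]))
o=sensors.observe();p=o['tool_pos'];print('tip px',proj(w,[p,p-[0,0,.05],p-[0,0,.02]]))
E
```

```text
stand corners w3 [[0.486  0.1112 0.05  ]
 [0.4786 0.1719 0.05  ]
 [0.5391 0.1792 0.05  ]]
key -x edge (bottom) [[0.4881 0.1323 0.055 ]
 [0.4879 0.1498 0.055 ]]  as top [[0.4821 0.1322 0.102 ]
 [0.482  0.1471 0.102 ]]
key +x edge as top [[0.5138 0.1317 0.102 ]
 [0.5113 0.1509 0.102 ]]
stand top t0 [[0.5421 0.1806 0.05  ]
 [0.5493 0.1165 0.05  ]
 [0.4839 0.1059 0.05  ]
 [0.4777 0.174  0.05  ]]
key top t0 [[0.528  0.1534 0.102 ]
 [0.528  0.1325 0.102 ]
 [0.4959 0.1287 0.102 ]
 [0.4959 0.1511 0.102 ]] [0.51193108 0.1414252  0.102     ]
proj in w3 [[251.05694289 180.09524676]
 [255.35644877 166.59224568]
 [255.0687761  171.65734084]]
tip px [[251.74928895 230.73672457]
 [251.71067035 202.2200045 ]
 [251.73154314 217.6353042 ]]
```

The big key hides part of the small one in this view. I'll shift 60 mm in +x so the camera sits above the small key.

>>> {"fn": "step_arm", "kwargs": {"steps": [[1, 0, 0, 0], [1, 0, 0, 0], [0, 0, 0, 0], [0, 0, 0, 0], [0, 0, 0, 0]]}}

```text
time: 5.8
tool_pos: [0.5717, 0.1421, 0.2158]
tool_rot: [-0.0, -0.088, 0.996, -0.0]
force: [-1.1, 0.5, 0.4]
gripper_width: 0.0856
grasp_force: 0.0
```

```bash
python3 - <<'E'
from meas import *
w=shot('wrist','w4');o=sensors.observe();print(o['time'],o['tool_pos'])
f=w['frame'];hsv=cv2.cvtColor(f,cv2.COLOR_RGB2HSV);H,S,V=[hsv[...,i].astype(int) for i in range(3)]
u=proj(w,[[.51,.1445,.102],[.513,.145,.05]]);print(u)
m=((H>20)&(H<34)&(S>150)&(V>60)).astype(np.uint8)
n,l,st,c=cv2.connectedComponentsWithStats(m)
for i in range(1,n):
    if st[i,4]>200: print(st[i],c[i],rect(w,l==i,.102))
x,y=int(u[0][0]),int(u[0][1]);a,b=max(0,x-50),max(0,y-40);print(a,b)
cv2.imwrite('pics/c4.png',cv2.resize(f[b:b+80,a:a+100,::-1],(750,600),interpolation=cv2.INTER_CUBIC))
E
```

```text
5.85 [0.57143262 0.14240128 0.21597172]
[[269.19135003 105.67632392]
 [266.35424732 107.95529184]]
[ 228   67   65  112 4508] [262.55035492 130.8622449 ] (array([0.52815378, 0.13819729]), (91.76310729980469, 49.77495193481445), 19.185592651367188, 4359.0)
[234 241  27  22 305] [246.24590164 250.20327869] (array([0.63779718, 0.1481553 ]), (19.984878540039062, 24.104084014892578), 16.340909957885742, 299.0)
219 65
```

View pics/c4.png

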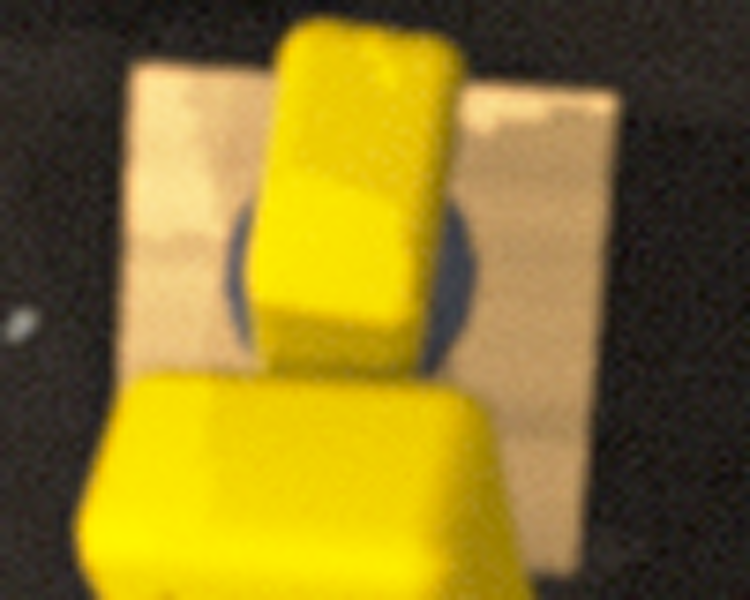

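The keys don't look upright any more. The big key may have toppled against the small one, so I'll take fresh scene and top views.

```bash
python3 - <<'E'
from h import *
s=shot('scene','s5');t=shot('top','t5')
r=lambda i,x,y,w,h,W,H:cv2.resize(i[y:y+h,x:x+w,::-1],(W,H),interpolation=cv2.INTER_CUBIC)
cv2.imwrite('pics/c5.png',np.vstack([np.hstack([r(s['frame'],150,150,120,120,400,400),r(load('s0')['frame'],150,150,120,120,400,400)]),
 np.hstack([r(t['frame'],150,150,100,50,400,200),r(load('w1')['frame'],10,40,100,150,133,200),r(load('w2')['frame'],170,100,200,150,267,200)])]))
d=np.abs(s['frame'].astype(int)-load('s0')['frame']).sum(2)>60
print(d[165:260,160:260].sum())
E
```

```text
2951
```

View pics/c5.png

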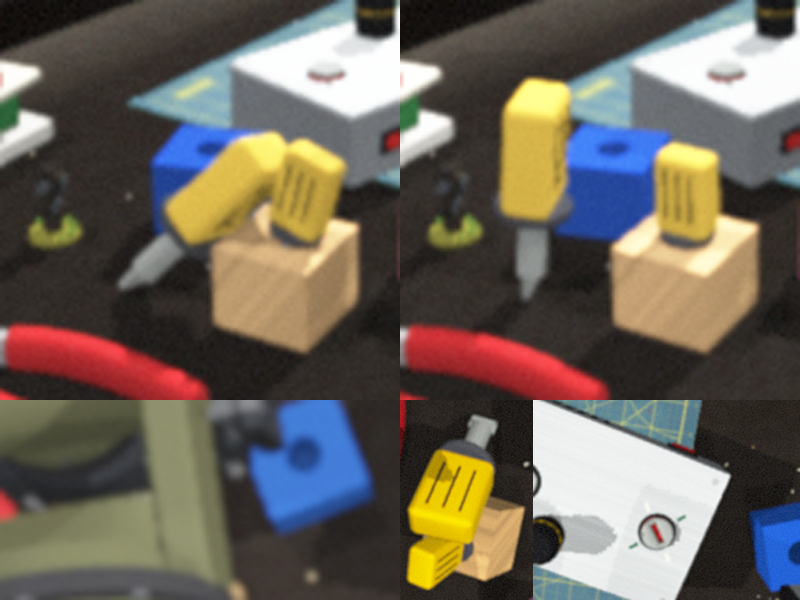

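The big, unneeded key has toppled on its own onto the small one, tilting it about 0.25 rad. I'll lift the big key off and set it aside first, so I need its pose.

```bash
cat >> meas.py <<'E'
def tri(a,ua,b,ub):
    c1,d1=ray(a,[ua]);c2,d2=ray(b,[ub]);d1=d1[0];d2=d2[0]
    s=np.linalg.lstsq(np.c_[d1,-d2],c2-c1,rcond=None)[0];p,q=c1+s[0]*d1,c2+s[1]*d2
    return ((p+q)/2).round(4),np.linalg.norm(p-q).round(4)
E
python3 - <<'E'
from meas import *
s=load('s5');w=load('w3');w4=load('w4')
print('collar',tri(s,[206.5,218],w,[257.5,237]))
print('head',tri(s,[231,193],w,[244,184.5]))
print('tip',onz(s,[[187.5,235.5]],.003), 'w3 tip at',onz(w,[[273,240]],.02))
# big blob sides in w3
hsv=cv2.cvtColor(w['frame'],cv2.COLOR_RGB2HSV);H,S,V=[hsv[...,i].astype(int) for i in range(3)]
m=(H>20)&(H<34)&(S>150)&(V>60)
for y in (188,195,202,210,218,226): xs=np.nonzero(m[y,205:285])[0]+205; print(y,xs.min(),xs.max(),onz(w,[[xs.min(),y],[xs.max(),y]],.075)[:,:2].round(4).tolist())
E
```

```text
collar (array([0.5799, 0.1595, 0.0433]), np.float64(0.0127))
head (array([0.5209, 0.1397, 0.1019]), np.float64(0.0092))
tip [[0.60504067 0.1807714  0.003     ]] w3 tip at [[0.59622973 0.182911   0.02      ]]
188 220 268 [[0.5308, 0.1165], [0.523, 0.1604]]
195 218 271 [[0.5378, 0.1157], [0.5291, 0.1644]]
202 216 274 [[0.5449, 0.1148], [0.5353, 0.1685]]
210 219 277 [[0.5523, 0.1188], [0.5426, 0.1728]]
218 225 278 [[0.5592, 0.1257], [0.5503, 0.1753]]
226 230 276 [[0.5664, 0.1316], [0.5586, 0.175]]
```

>>> {"fn": "step_arm", "kwargs": {"steps": [[-0.2, 0.1, -0.5, 1], [-0.2, 0.1, -0.5, 1], [-0.15, 0.05, -0.5, 1], [0, 0, -1, 0], [0, 0, -1, 0], [0, 0, -0.8, 0], [0, 0, -0.5, 0], [0, 0, -0.5, 0], [0, 0, 0, 0], [0, 0, 0, 0]], "hand": 1}}

```text
time: 6.78
tool_pos: [0.5549, 0.1506, 0.0569]
tool_rot: [-0.0, -0.218, 0.976, -0.0]
force: [-0.1, -0.1, 0.8]
gripper_width: 0.0855
grasp_force: 0.0
```

>>> {"fn": "step_arm", "kwargs": {"steps": [[0, 0, 0, 0], [0, 0, 0, 0], [0, 0, 0, 0], [0, 0, 0, 0], [0, 0, 0, 0], [0, 0, 0, 0], [0, 0, 0, 0], [0, 0, 0, 0]], "hand": 0, "newtons": 40}}

```text
time: 7.45
tool_pos: [0.5584, 0.1516, 0.0599]
tool_rot: [0.005, -0.218, 0.976, 0.0]
force: [8.7, 4.9, 15.7]
gripper_width: 0.0227
grasp_force: 34.4
```

```bash
cat > yb.py <<'E'
from meas import *
def yb(n,name):
    s=shot(n,name);hsv=cv2.cvtColor(s['frame'],cv2.COLOR_RGB2HSV);H,S,V=[hsv[...,i].astype(int) for i in range(3)]
    m=((H>20)&(H<34)&(S>150)&(V>60)).astype(np.uint8);k,l,st,c=cv2.connectedComponentsWithStats(m)
    for i in range(1,k):
        if st[i,4]>100 and 140<c[i][0]<330 and c[i][1]>80:
            r=cv2.minAreaRect(np.argwhere(l==i)[:,::-1].astype(np.float32));print(n,st[i],c[i].round(1),np.array(r[0]).round(),np.array(r[1]).round(),round(r[2]))
E
python3 - <<'E'
from yb import *
o=sensors.observe();print(o['gripper_width'],o['force'],o['tool_pos'])
yb('scene','s6');yb('wrist','w6')
E
```

```text
0.022702389085067134 [ 8.70737277  4.85027421 15.71328686] [0.5583953  0.15163548 0.05991309]
scene [201 192  52  30 902] [228.9 207.2] [227. 206.] [51. 28.] 4
wrist [ 252   63   80  103 5208] [290.  114.6] [289. 116.] [56. 99.] 24
wrist [  179   136   118   144 10440] [238.4 202.4] [233. 206.] [128. 109.] 28
```

```bash
python3 - <<'E'
from h import *
r=lambda i,x,y,w,h,W,H:cv2.resize(i[y:y+h,x:x+w,::-1],(W,H),interpolation=cv2.INTER_CUBIC)
cv2.imwrite('pics/c6.png',np.hstack([r(load('s6')['frame'],150,140,130,130,400,400),r(load('w6')['frame'],130,40,240,300,400,500)[:400]]))
E
```

```text
(no output)
```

View pics/c6.png

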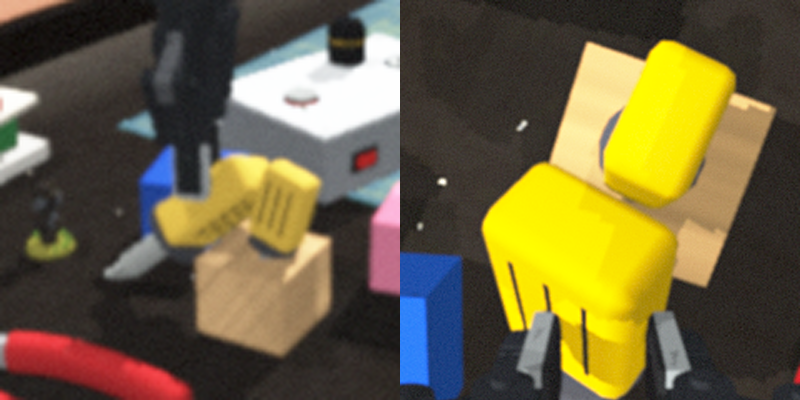

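The fingers hold the big handle, which has rolled so they grip across its flats (22.7 mm). I'll ease it up and away from the small key.

>>> {"fn": "step_arm", "kwargs": {"steps": [[0.15, 0.08, 0.3, 0], [0.15, 0.08, 0.3, 0], [0.15, 0.08, 0.4, 0], [0.1, 0.05, 0.5, 0], [0, 0, 0.7, 0], [0, 0, 0.8, 0], [0, 0, 1, 0], [0, 0, 0, 0], [0, 0, 0, 0]], "newtons": 80}}

```text
time: 8.3
tool_pos: [0.5722, 0.1594, 0.1782]
tool_rot: [0.001, -0.218, 0.976, -0.0]
force: [0.2, -0.1, -0.8]
gripper_width: 0.0002
grasp_force: 0.0
```

```bash
python3 - <<'E'
from yb import *
yb('scene','s7');yb('wrist','w7');o=sensors.observe();print(o['force'],o['gripper_width'])
E
```

```text
scene [201 190  48  32 963] [226.2 207.2] [225. 205.] [47. 30.] 2
wrist [ 204   69   90  124 5780] [248.6 134.4] [244. 126.] [ 79. 124.] 11
wrist [190 245  27  22 307] [202.2 253.4] [203. 255.] [20. 27.] 82
[-0.13939629  0.60909693 -0.21624448] 0.00022048688745984407
```

The grip slipped off. Next I'll push the leaning key sideways (+y) off the stand with shut fingers, keeping the tips just above block height.

>>> {"fn": "step_arm", "kwargs": {"steps": [[-0.2, -0.9, 0, 0], [-0.2, -0.9, 0, 0], [-0.15, -0.85, 0, 0], [0, 0, -1, 0], [0, 0, -1, 0], [0, 0, -1, 0], [0, 0, -0.7, 0], [0, 0, -0.35, 0], [0, 0, 0, 0]], "hand": 0}}

```text
time: 9.15
tool_pos: [0.5536, 0.0797, 0.0522]
tool_rot: [-0.003, -0.218, 0.976, 0.0]
force: [-0.3, 0.3, 0.6]
gripper_width: -0.0001
grasp_force: 0.0
```

>>> {"fn": "step_arm", "kwargs": {"steps": [[0, 0.3, 0, 0], [0, 0.3, 0, 0], [0, 0.3, 0, 0], [0, 0.3, 0, 0], [0, 0.3, 0, 0], [0, 0.3, 0, 0], [0, 0.3, 0, 0], [0, 0.3, 0, 0], [0, 0.3, 0, 0], [0, 0.3, 0, 0], [0, 0.3, 0, 0], [0, 0.3, 0, 0], [0, 0.3, 0, 0], [0, 0.3, 0, 0], [0, 0.3, 0, 0]]}}

```text
time: 10.4
tool_pos: [0.5551, 0.2158, 0.0551]
tool_rot: [-0.0, -0.218, 0.976, 0.0]
force: [0.2, -0.1, 0.8]
gripper_width: 0.0002
grasp_force: 0.0
```

```bash
python3 - <<'E'
from yb import *
yb('scene','s8');yb('wrist','w8');o=sensors.observe();print(o['force'],o['gripper_width'])
E
```

```text
scene [228 197  18  25 383] [235.6 209.5] [236. 209.] [24. 17.] 90
scene [199 232  37  36 943] [217.1 249.4] [217. 249.] [43. 27.] 27
wrist [ 217   70  104  130 7011] [268.3 134.5] [268. 135.] [ 58. 130.] 30
[0.41885066 0.24603633 0.02276968] 0.0001065689714467771
```

It worked: the scene blob of the small key is back to its upright shape, and the big key lies on the desk to the +y side. Raising to measure.

>>> {"fn": "step_arm", "kwargs": {"steps": [[0, 0, 1, 0], [0, 0, 1, 0], [0, 0, 1, 0], [0, -0.4, 1, -1], [0, -0.6, 1, -1], [0, -0.6, 0.4, -1], [0, -0.6, 0, 0], [0, 0, 0, 0], [0, 0, 0, 0], [0, 0, 0, 0]], "hand": 1}}

```text
time: 11.33
tool_pos: [0.555, 0.1491, 0.2167]
tool_rot: [-0.0, -0.089, 0.996, 0.0]
force: [-0.1, 0.7, 0.4]
gripper_width: 0.0854
grasp_force: 0.0
```

```bash
python3 - <<'E'
from meas import *
w=shot('wrist','w9');o=sensors.observe();print(o['time'],o['tool_pos'],o['tool_rot'])
f=w['frame'];hsv=cv2.cvtColor(f,cv2.COLOR_RGB2HSV);H,S,V=[hsv[...,i].astype(int) for i in range(3)]
m=((H>20)&(H<34)&(S>150)&(V>60)).astype(np.uint8)
n,l,st,c=cv2.connectedComponentsWithStats(m)
for i in range(1,n):
    if st[i,4]>200: print('yel',st[i],c[i],rect(w,l==i,.102))
u=proj(w,[[.513,.145,.05]])[0];a,b=int(u[0]),int(u[1]);print(u)
m=((H<30)&(S>35)&(V>100)).astype(np.uint8);o2=np.zeros_like(m);o2[max(0,b-50):b+50,a-50:a+50]=m[max(0,b-50):b+50,a-50:a+50]
n,l,st,c=cv2.connectedComponentsWithStats(o2);i=l[b-25 if b>25 else 0,a] or 1+np.argmax(st[1:,4]);i=1+np.argmax(st[1:,4]);print('stand',st[i],rect(w,l==i,.05))
d=(S<60)
g=cv2.cvtColor(f,cv2.COLOR_RGB2GRAY)
print('big scene',onz(load('s8'),[[217,249]],.015))
E
```

```text
11.3833 [0.55499339 0.14932664 0.21660566] [-4.02468682e-04 -8.91858833e-02  9.96014918e-01  4.24585115e-06]
yel [ 289   95   49   71 2277] [312.79929732 129.72024594] (array([0.50630646, 0.18998334]), (28.58013916015625, 55.9799919128418), 85.3836898803711, 2187.0)
yel [245 104  32  42 923] [260.50704225 124.67388949] (array([0.50963066, 0.14724852]), (31.907596588134766, 19.691692352294922), 29.424741744995117, 869.0)
yel [225 252  28  21 299] [238.41137124 261.34782609] (array([0.63339006, 0.14981532]), (19.82706069946289, 24.64145278930664), 13.423179626464844, 294.0)
[256.17593761 124.05779585]
stand [ 224   90   67   68 4067] (array([0.5128053 , 0.14497132]), (61.960853576660156, 61.94187545776367), 6.945138931274414, 4002.5)
big scene [[0.51501249 0.19839087 0.015     ]]
```

Key at (0.5096, 0.1472), yaw 29.4°, handle 31.9×19.7 mm (given 32×20). Stand at (0.5128, 0.1450), 62 mm square. The 3.9 mm offset fits the hole clearance, so I'm grasping it.

>>> {"fn": "step_arm", "kwargs": {"steps": [[-0.5, -0.02, 0, 1], [-0.5, -0.02, 0, 1], [-0.51, -0.03, 0, 1], [0, 0, -1, 0.85], [0, 0, -1, 0], [0, 0, -1, 0], [0, 0, -1, 0], [0, 0, -0.7, 0], [0, 0, -0.4, 0], [0, 0, 0, 0], [0, 0, 0, 0]], "hand": 0.55}}

```text
time: 12.3
tool_pos: [0.5096, 0.1472, 0.0638]
tool_rot: [-0.001, -0.255, 0.967, 0.0]
force: [0.9, -0.7, 0.5]
gripper_width: 0.0469
grasp_force: 0.0
```

>>> {"fn": "step_arm", "kwargs": {"steps": [[0, 0, 0, 0], [0, 0, 0, 0], [0, 0, 0, 0], [0, 0, 0, 0], [0, 0, 0, 0], [0, 0, 0, 0]], "hand": 0, "newtons": 70}}

```text
time: 12.8
tool_pos: [0.5105, 0.147, 0.0653]
tool_rot: [0.001, -0.254, 0.967, 0.0]
force: [-1.0, 0.6, 6.9]
gripper_width: 0.0181
grasp_force: 69.3
```

>>> {"fn": "step_arm", "kwargs": {"steps": [[0, 0, 0.2, 0], [0, 0, 0.5, 0], [0, 0, 1, 0], [0, 0, 1, 0], [0, 0, 1, 0], [0, 0, 1, 0], [0, 0, 0, 0], [0, 0, 0, 0]]}}

```text
time: 13.47
tool_pos: [0.5103, 0.1468, 0.2068]
tool_rot: [0.002, -0.254, 0.967, -0.0]
force: [0.2, -0.1, -2.0]
gripper_width: 0.018
grasp_force: 69.0
```

```bash
python3 - <<'E'
from meas import *
w=shot('wrist','w10');s=shot('scene','s10');o=sensors.observe();p=np.array(o['tool_pos']);print(p,o['tool_rot'],o['force'],o['gripper_width'])
print('blade tip px expect w',proj(w,[p,p-[0,0,.04],p-[0,0,.049]]),'s',proj(s,[p,p-[0,0,.049],p+[0,0,.02]]))
for (i,q,hw) in((w,proj(w,[p-[0,0,.045]])[0],26),):
    x,y=q.astype(int);g=i['frame'][y-hw:y+hw:2,x-hw:x+hw:2].astype(int)
    print(x-hw,y-hw)
    for r in g: print(' '.join('%3d'%v for v in r.mean(1)))
E
```

```text
[0.50940612 0.1466255  0.2043243 ] [-6.12026627e-04 -2.54144563e-01  9.67166049e-01  2.20483384e-05] [-0.4945175   0.15127342 -1.67844828] 0.01820119599460181
blade tip px expect w [[253.95249468 226.49689751]
 [253.57644301 203.45009747]
 [253.50942564 199.35264802]] s [[235.36034426 142.5125456 ]
 [235.74707995 169.14228816]
 [235.19491741 131.17343136]]
227 175
196 194 191 192 190 191 168 117 100  99 103 103  99 104 133 175 209 213 208 208 208 210 209 206 204 204
206 204 198 195 193 190 183 150 116 104 106 106 113 144 174 201 214 207 206 206 207 207 206 209 208 207
207 208 206 204 204 199 195 183 160 136 131 128 150 178 195 208 209 209 208 206 206 207 206 206 207 212
208 209 207 205 207 208 202 199 196 184 175 173 180 194 198 204 203 207 206 206 207 208 207 205 206 204
206 208 210 206 207 207 206 209 204 203 199 194 191 192 193 194 198 203 201 207 206 207 207 208 208 182
200 205 205 206 205 208 206 206 206 205 205 205 203 196 189 188 193 192 196 199 202 206 206 207 209 133
194 200 203 205 203 206 209 209 208 207 208 207 207 205 202 201 192 189 190 190 195 201 201 207 191  69
192 1
[... 1270 characters left out ...]
 115 119 117 113 113 113 112 113 113 114 113 110 109 105 102  88  93  69  67
111 104 125 154 140 128 131 117 119 118 113 117 120 111 119 112 117 110 109 111 104  98  87  93  75  77
108 109 137 146 137 127 123 115 119 114 122 115 118 119 112 111 110 110 112 110 105 104  91  95  78  78
107 108 150 143 134 127 118 117 117 116 115 118 112 115 112 116 114 119 110 116 104  96  96  92  84  78
110 113 152 144 132 123 118 116 125 117 115 111 128 112 110 113 109 108 111 113 104  93  87  91  80  73
105 124 151 139 128 120 117 119 115 115 119 115 117 115 117 113 114 114 110 110 106  96  87  87  82  77
104 135 150 139 135 134 132 133 133 132 141 130 132 130 127 137 126 130 127 125 116 107  92  95  79  75
```

The key is held. The tip is about 53 mm below the TCP, and centring comes from the pads and the pre-grasp measurement. Now moving over the stud.

>>> {"fn": "step_arm", "kwargs": {"steps": [[0.53, -0.92, 0, 0.2], [0.53, -0.92, 0, 0.2], [0.53, -0.92, 0, 0.2], [0.53, -0.92, 0, 0.2], [0.53, -0.92, 0, 0.2], [0.53, -0.92, 0, 0.2], [0.54, -0.93, 0, 0.17], [0, 0, -0.5, 0], [0, 0, -0.5, 0], [0, 0, 0, 0], [0, 0, 0, 0], [0, 0, 0, 0], [0, 0, 0, 0]]}}

```text
time: 14.65
tool_pos: [0.6217, -0.0465, 0.1759]
tool_rot: [0.0, -0.312, 0.95, -0.0]
force: [0.1, -0.2, -1.4]
gripper_width: 0.0182
grasp_force: 69.0
```

```bash
cat > st.py <<'E'
from cell import sensors
import numpy as np
o=sensors.observe();q=o['tool_rot'];print('t',o['time'],'p',np.round(o['tool_pos'],4),'yaw',np.degrees(2*np.arctan2(q[2],q[1])).round(2)%360,'F',np.round(o['force'],2),'T',np.round(o['torque'],3),'j6',round(o['joints'][5],3),'w',round(o['gripper_width'],4))
E
python3 st.py; python3 - <<'E'
from meas import *
w=shot('wrist','w11');s=shot('scene','s11');p=np.array(sensors.observe()['tool_pos'])
tip=p-[0,0,.0533]
print('s: tip,slot px',proj(s,[tip,tip-[0,0,.03],[.6212,-.0462,.066],tip+[0,0,.0103]]).round(1))
x,y=proj(s,[tip+[0,0,.005]])[0].astype(int)
g=s['frame'][y-8:y+9,x-11:x+12].astype(int).mean(2);print(x-11,y-8)
for r in g: print(' '.join('%3d'%v for v in r))
print('w slot px',proj(w,[[.6212,-.0462,.066],tip]))
E
```

```text
t 14.65 p [ 0.6217 -0.0465  0.1759] yaw 216.33 F [ 0.06 -0.16 -1.38] T [-0.001  0.003 -0.021] j6 -2.338 w 0.0182
s: tip,slot px [[247.7 146.3]
 [247.7 158.5]
 [247.8 169.1]
 [247.7 142. ]]
236 136
 79  80  78  73  78  80  80  76  83 115 130 136 134 130 108  84  71  68  64  64  63  60  60
 80  78  74  77  71  74  69  74  88 113 128 135 137 127 105  81  66  62  63  61  59  58  58
 76  74  76  73  77  73  72  69  81 107 132 140 134 131 109  78  67  60  56  56  55  54  53
 78  72  73  76  71  72  69  70  80 112 128 136 137 129 104  77  61  58  51  55  53  50  47
 73  72  70  69  68  67  67  68  83 115 132 139 132 123 101  73  59  52  53  55  49  48  46
 67  67  64  66  66  66  62  70  85 118 135 135 132 125 107  78  55  51  50  47  48  45  48
 65  67  66  63  67  64  63  69  94 127 138 136 135 130 115  83  54  52  47  46  47  46  47
 66  63  66  65  61  60  58  70 103 127 134 134 133 133 120  91  57  45  44  47  45  49  48
 64  63  63  62  58  53  55  67 100 124 134 130 133 135 125  89  59  43  48  48  44  48  43
 60  60  59  57  56  52  53  65  95 121 128 131 130 128 122  82  56  46  44  47  48  42  41
 58  60  53  51  52  51  53  60  83 104 112 109 110 103  96  71  53  46  48  47  46  45  38
 55  53  51  55  52  47  50  48  62  76  79  79  72  71  67  57  47  50  52  59  51  41  35
 55  50  51  51  48  46  51  50  45  57  53  51  53  50  49  50  54  63  81  96  74  42  31
 50  49  47  49  46  49  46  48  48  49  50  50  50  50  57  65  87 107 121 129  89  42  30
 49  51  45  43  44  45  49  47  48  48  46  48  56  67  87 108 127 144 157 151  98  42  22
 45  46  47  46  43  48  48  51  48  50  59  71  85 109 129 143 154 161 166 154 105  49  32
 47  47  49  46  47  48  49  45  59  68  88 113 129 147 154 163 167 164 162 152 111  60  48
w slot px [[253.34761519 180.06133756]
 [252.98472396 200.06488812]]
```

```bash
python3 - <<'E'
from meas import *
s=load('s11');f=s['frame'];hsv=cv2.cvtColor(f,cv2.COLOR_RGB2HSV);H,S,V=[hsv[...,i].astype(int) for i in range(3)]
r=((np.minimum(H,180-H)<14)&(S>60))[162:182,230:265];ys,xs=np.nonzero(r);print(len(xs),xs.min()+230,xs.max()+230,ys.min()+162,ys.max()+162)
print(proj(s,[[.6212,-.0462,.066],[.6212,-.0462,.06]]))
c=np.array([.6212,-.0462,.063]);cam=ray(s,[[1,1]])[0];d=c-cam;d[2]=0;d/=np.linalg.norm(d);n=np.array([-d[1],d[0],0]);print('band edges',proj(s,[c+.013*n,c-.013*n,c-.013*d]))
E
```

```text
1 245 245 173 173
[[247.83165529 169.10168294]
 [247.83346584 171.44556451]]
band edges [[242.34466097 170.26851333]
 [253.31291509 170.28179194]
 [247.83417383 172.36629345]]
```

>>> {"fn": "step_arm", "kwargs": {"steps": [[0, 0, -0.7, 0], [0, 0, -0.6, 0], [0, 0, -0.3, 0], [0, 0, -0.15, 0], [0, 0, -0.05, 0], [0, 0, -0.05, 0], [0, 0, -0.05, 0], [0, 0, 0, 0]]}}

```text
time: 15.42
tool_pos: [0.6217, -0.0468, 0.1186]
tool_rot: [0.0, -0.312, 0.95, -0.0]
force: [-0.8, 0.3, -1.5]
gripper_width: 0.0185
grasp_force: 69.0
```

>>> {"fn": "step_arm", "kwargs": {"steps": [[0, 0, -0.05, 0], [0, 0, -0.05, 0], [0, 0, 0, 0], [0, 0, 0, 0]]}}

```text
time: 15.75
tool_pos: [0.6215, -0.0468, 0.1151]
tool_rot: [-0.0, -0.311, 0.95, -0.0]
force: [0.0, -0.6, -0.8]
gripper_width: 0.0182
grasp_force: 69.0
```

```bash
python3 st.py
```

```text
t 15.75 p [ 0.6215 -0.0468  0.1151] yaw 216.3 F [ 0.   -0.61 -0.85] T [0.067 0.003 0.018] j6 -2.338 w 0.0182
```

No resistance 4 mm below the head top, so the blade has entered the slot. Continuing gently.

>>> {"fn": "step_arm", "kwargs": {"steps": [[0, 0, -0.05, 0], [0, 0, 0, 0], [0, 0, 0, 0], [0, 0, 0, 0]]}}

```text
time: 16.08
tool_pos: [0.6216, -0.0468, 0.1138]
tool_rot: [0.0, -0.311, 0.95, -0.0]
force: [0.2, -0.4, 0.6]
gripper_width: 0.018
grasp_force: 69.4
```

>>> {"fn": "step_arm", "kwargs": {"steps": [[0, 0, -0.05, 0], [0, 0, 0, 0], [0, 0, 0, 0], [0, 0, 0, 0]]}}

```text
time: 16.42
tool_pos: [0.6215, -0.0468, 0.1122]
tool_rot: [0.0, -0.311, 0.95, -0.0]
force: [0.5, 0.1, 1.3]
gripper_width: 0.0182
grasp_force: 69.4
```

>>> {"fn": "step_arm", "kwargs": {"steps": [[0, 0, -0.1, 0], [0, 0, 0, 0], [0, 0, 0, 0], [0, 0, 0, 0]]}}

```text
time: 16.75
tool_pos: [0.6215, -0.0468, 0.1091]
tool_rot: [0.0, -0.311, 0.95, -0.0]
force: [0.9, -0.3, 2.1]
gripper_width: 0.0185
grasp_force: 69.6
```

Seated: contact came at TCP z ≈ 0.114 as predicted. Now pressing.

>>> {"fn": "step_arm", "kwargs": {"steps": [[0, 0, -0.05, 0], [0, 0, -0.05, 0], [0, 0, 0, 0], [0, 0, 0, 0]]}}

```text
time: 17.08
tool_pos: [0.6215, -0.0468, 0.1061]
tool_rot: [0.0, -0.311, 0.95, -0.0]
force: [1.3, -0.1, 4.1]
gripper_width: 0.0183
grasp_force: 69.7
```

>>> {"fn": "step_arm", "kwargs": {"steps": [[0, 0, -0.03, 0], [0, 0, 0, 0], [0, 0, 0, 0]]}}

```text
time: 17.33
tool_pos: [0.6215, -0.0468, 0.1052]
tool_rot: [0.0, -0.311, 0.95, -0.0]
force: [1.7, -0.4, 4.7]
gripper_width: 0.0182
grasp_force: 69.7
```

>>> {"fn": "step_arm", "kwargs": {"steps": [[0, 0, -0.03, 0], [0, 0, 0, 0], [0, 0, 0, 0]]}}

```text
time: 17.58
tool_pos: [0.6215, -0.0467, 0.1043]
tool_rot: [0.0, -0.312, 0.95, -0.0]
force: [1.5, 0.2, 3.9]
gripper_width: 0.0188
grasp_force: 69.8
```

>>> {"fn": "step_arm", "kwargs": {"steps": [[0, 0, -0.03, 0], [0, 0, 0, 0], [0, 0, 0, 0]]}}

```text
time: 17.83
tool_pos: [0.6216, -0.0468, 0.1038]
tool_rot: [0.0, -0.312, 0.95, -0.0]
force: [-0.2, 0.0, 7.2]
gripper_width: 0.0179
grasp_force: 70.2
```

>>> {"fn": "step_arm", "kwargs": {"steps": [[0, 0, -0.015, 0], [0, 0, 0, 0], [0, 0, 0, 0]]}}

```text
time: 18.08
tool_pos: [0.6217, -0.0468, 0.1036]
tool_rot: [0.0, -0.312, 0.95, -0.0]
force: [-1.3, 0.3, 8.6]
gripper_width: 0.0184
grasp_force: 70.5
```

Solid at about 10 N net. Now turning clockwise.

>>> {"fn": "step_arm", "kwargs": {"steps": [[0, 0, 0, -0.6], [0, 0, 0, -0.6], [0, 0, 0, -0.6], [0, 0, 0, -0.6], [0, 0, 0, -0.6], [0, 0, 0, 0]]}}

```text
time: 18.58
tool_pos: [0.6217, -0.0469, 0.1037]
tool_rot: [0.0, -0.183, 0.983, -0.0]
force: [-0.3, -1.5, 9.7]
gripper_width: 0.0179
grasp_force: 70.4
```

```bash
python3 st.py
```

```text
t 18.5833 p [ 0.6217 -0.0469  0.1037] yaw 201.11 F [-0.35 -1.55  9.67] T [-0.211  0.264  0.039] j6 -2.073 w 0.0179
```

>>> {"fn": "step_arm", "kwargs": {"steps": [[0, 0, 0, -0.8], [0, 0, 0, -0.8], [0, 0, 0, -0.8], [0, 0, 0, -0.8], [0, 0, 0, -0.8], [0, 0, 0, -0.8], [0, 0, 0, -0.8], [0, 0, 0, -0.8], [0, 0, 0, -0.8], [0, 0, 0, 0], [0, 0, 0, 0]]}}

```text
time: 19.5
tool_pos: [0.6213, -0.0468, 0.1036]
tool_rot: [-0.0, 0.128, 0.992, -0.0]
force: [-3.3, -0.3, 11.6]
gripper_width: 0.018
grasp_force: 70.6
```

```bash
python3 st.py
```

```text
t 19.5 p [ 0.6213 -0.0468  0.1036] yaw 165.27 F [-3.25 -0.33 11.63] T [-0.113  0.882 -0.016] j6 -1.448 w 0.018
```

>>> {"fn": "step_arm", "kwargs": {"steps": [[-0.01, 0, 0.007, -0.5], [0, 0, 0, -0.5], [0, 0, 0, -0.5], [0, 0, 0, 0]]}}

```text
time: 19.83
tool_pos: [0.621, -0.0468, 0.1037]
tool_rot: [-0.0, 0.194, 0.981, -0.0]
force: [-3.2, 0.1, 11.9]
gripper_width: 0.0184
grasp_force: 70.5
```

```bash
python3 st.py
```

```text
t 19.8333 p [ 0.621  -0.0468  0.1037] yaw 157.64 F [-3.18  0.08 11.87] T [-0.057  0.737  0.022] j6 -1.314 w 0.0184
```

>>> {"fn": "step_arm", "kwargs": {"steps": [[0, 0, 0, -0.4], [0, 0, 0, -0.4], [0, 0, 0, 0]]}}

```text
time: 20.08
tool_pos: [0.621, -0.0467, 0.1037]
tool_rot: [-0.0, 0.228, 0.974, -0.0]
force: [-3.3, 0.1, 10.5]
gripper_width: 0.0183
grasp_force: 70.5
```

```bash
python3 st.py
```

```text
t 20.0833 p [ 0.621  -0.0467  0.1037] yaw 153.68 F [-3.33  0.11 10.49] T [-0.036  0.884  0.01 ] j6 -1.245 w 0.0183
```

>>> {"fn": "step_arm", "kwargs": {"steps": [[0, 0, 0, -0.4], [0, 0, 0, -0.4], [0, 0, 0, 0]]}}

```text
time: 20.33
tool_pos: [0.621, -0.0467, 0.1037]
tool_rot: [-0.0, 0.262, 0.965, -0.0]
force: [-3.3, 0.5, 11.3]
gripper_width: 0.0178
grasp_force: 70.5
```

```bash
python3 st.py
```

```text
t 20.3333 p [ 0.621  -0.0467  0.1037] yaw 149.68 F [-3.29  0.54 11.32] T [0.099 0.886 0.037] j6 -1.175 w 0.0178
```

>>> {"fn": "step_arm", "kwargs": {"steps": [[-0.01, 0, 0.007, -0.3], [0, 0, 0, -0.3], [0, 0, 0, 0]]}}

```text
time: 20.58
tool_pos: [0.6207, -0.0466, 0.1038]
tool_rot: [-0.0, 0.286, 0.958, 0.0]
force: [-2.6, 0.2, 9.9]
gripper_width: 0.0179
grasp_force: 70.3
```

```bash
python3 st.py
```

```text
t 20.5833 p [ 0.6207 -0.0466  0.1038] yaw 146.71 F [-2.64  0.17  9.93] T [0.094 0.693 0.019] j6 -1.124 w 0.0179
```

>>> {"fn": "step_arm", "kwargs": {"steps": [[0, 0, 0, -0.3], [0, 0, 0, -0.3], [0, 0, 0, 0]]}}

```text
time: 20.83
tool_pos: [0.6207, -0.0466, 0.1038]
tool_rot: [-0.0, 0.311, 0.95, 0.0]
force: [-3.4, 0.6, 9.4]
gripper_width: 0.0185
grasp_force: 70.3
```

```bash
python3 st.py
```

```text
t 20.8333 p [ 0.6207 -0.0466  0.1038] yaw 143.71 F [-3.4   0.59  9.36] T [0.158 0.709 0.082] j6 -1.071 w 0.0185
```

>>> {"fn": "step_arm", "kwargs": {"steps": [[0, 0, 0, -0.25], [0, 0, 0, -0.2], [0, 0, 0, 0]]}}

```text
time: 21.08
tool_pos: [0.6207, -0.0466, 0.1038]
tool_rot: [-0.0, 0.33, 0.944, 0.0]
force: [-2.5, 1.7, 9.2]
gripper_width: 0.018
grasp_force: 70.3
```

```bash
python3 st.py
```

```text
t 21.0833 p [ 0.6207 -0.0466  0.1038] yaw 141.49 F [-2.47  1.68  9.21] T [0.271 0.696 0.052] j6 -1.033 w 0.018
```

>>> {"fn": "step_arm", "kwargs": {"steps": [[0, 0, 0, -0.2], [0, 0, 0, -0.2], [0, 0, 0, 0]]}}

```text
time: 21.33
tool_pos: [0.6207, -0.0466, 0.1038]
tool_rot: [-0.0, 0.346, 0.938, 0.0]
force: [-2.9, 1.0, 8.8]
gripper_width: 0.0186
grasp_force: 70.4
```

```bash
python3 st.py
```

```text
t 21.3333 p [ 0.6207 -0.0466  0.1038] yaw 139.49 F [-2.92  0.99  8.81] T [0.238 0.749 0.007] j6 -0.998 w 0.0186
```

>>> {"fn": "step_arm", "kwargs": {"steps": [[0, 0, 0, -0.3], [0, 0, 0, -0.2], [0, 0, 0, 0]]}}

```text
time: 21.58
tool_pos: [0.6206, -0.0466, 0.1038]
tool_rot: [-0.0, 0.367, 0.93, 0.0]
force: [-3.1, 1.0, 10.8]
gripper_width: 0.0179
grasp_force: 70.4
```

```bash
python3 st.py
```

```text
t 21.5833 p [ 0.6206 -0.0466  0.1038] yaw 136.99 F [-3.13  0.99 10.78] T [0.226 0.804 0.01 ] j6 -0.954 w 0.0179
```

>>> {"fn": "step_arm", "kwargs": {"steps": [[0, 0, 0, -0.2], [0, 0, 0, -0.2], [0, 0, 0, 0]]}}

```text
time: 21.83
tool_pos: [0.6206, -0.0465, 0.1038]
tool_rot: [-0.0, 0.383, 0.924, 0.0]
force: [-2.9, 1.3, 9.6]
gripper_width: 0.018
grasp_force: 70.4
```

```bash
python3 st.py
```

```text
t 21.8333 p [ 0.6206 -0.0465  0.1038] yaw 134.99 F [-2.89  1.28  9.55] T [0.275 0.792 0.021] j6 -0.919 w 0.018
```

>>> {"fn": "step_arm", "kwargs": {"steps": [[0, 0, 0, -0.2], [0, 0, 0, -0.2], [0, 0, 0, 0]]}}

```text
time: 22.08
tool_pos: [0.6206, -0.0465, 0.1038]
tool_rot: [-0.0, 0.399, 0.917, 0.0]
force: [-3.4, 0.6, 9.0]
gripper_width: 0.0184
grasp_force: 70.4
```

```bash
python3 st.py
```

```text
t 22.0833 p [ 0.6206 -0.0465  0.1038] yaw 132.99 F [-3.37  0.56  9.03] T [0.279 0.915 0.024] j6 -0.884 w 0.0184
```

>>> {"fn": "step_arm", "kwargs": {"steps": [[0, 0, 0, -0.2], [0, 0, 0, -0.2], [0, 0, 0, 0]]}}

```text
time: 22.33
tool_pos: [0.6206, -0.0465, 0.1038]
tool_rot: [-0.0, 0.415, 0.91, 0.0]
force: [-2.3, 0.8, 10.7]
gripper_width: 0.0185
grasp_force: 70.4
```

```bash
python3 st.py
```

```text
t 22.3333 p [ 0.6206 -0.0465  0.1038] yaw 130.99 F [-2.33  0.85 10.68] T [0.381 0.842 0.025] j6 -0.849 w 0.0185
```

>>> {"fn": "step_arm", "kwargs": {"steps": [[0, 0, 0, -0.2], [0, 0, 0, -0.2], [0, 0, 0, 0]]}}

```text
time: 22.58
tool_pos: [0.6206, -0.0464, 0.1038]
tool_rot: [-0.0, 0.431, 0.903, 0.0]
force: [-3.9, 1.2, 9.9]
gripper_width: 0.0186
grasp_force: 70.4
```

```bash
python3 st.py
```

```text
t 22.5833 p [ 0.6206 -0.0464  0.1038] yaw 129.0 F [-3.87  1.23  9.94] T [0.382 0.815 0.066] j6 -0.814 w 0.0186
```

>>> {"fn": "step_arm", "kwargs": {"steps": [[0, 0, 0, -0.2], [0, 0, 0, -0.2], [0, 0, 0, 0]]}}

```text
time: 22.83
tool_pos: [0.6206, -0.0465, 0.1038]
tool_rot: [-0.0, 0.446, 0.895, 0.0]
force: [-3.4, 1.3, 9.9]
gripper_width: 0.0184
grasp_force: 70.4
```

```bash
python3 st.py
```

```text
t 22.8333 p [ 0.6206 -0.0465  0.1038] yaw 126.99 F [-3.43  1.34  9.9 ] T [0.433 0.92  0.   ] j6 -0.779 w 0.0184
```

>>> {"fn": "step_arm", "kwargs": {"steps": [[0, 0, 0, -0.2], [0, 0, 0, -0.2], [0, 0, 0, 0]]}}

```text
time: 23.08
tool_pos: [0.6206, -0.0464, 0.1038]
tool_rot: [-0.0, 0.462, 0.887, 0.0]
force: [-3.5, 1.5, 10.2]
gripper_width: 0.0184
grasp_force: 70.4
```

```bash
python3 st.py
```

```text
t 23.0833 p [ 0.6206 -0.0464  0.1038] yaw 124.99 F [-3.54  1.47 10.17] T [0.428 0.908 0.095] j6 -0.745 w 0.0184
```

>>> {"fn": "step_arm", "kwargs": {"steps": [[0, 0, 0, -0.2], [0, 0, 0, -0.2], [0, 0, 0, 0]]}}

```text
time: 23.33
tool_pos: [0.6206, -0.0464, 0.1038]
tool_rot: [-0.0, 0.477, 0.879, 0.0]
force: [-4.1, 2.2, 9.7]
gripper_width: 0.0186
grasp_force: 70.4
```

```bash
python3 st.py
```

```text
t 23.3333 p [ 0.6206 -0.0464  0.1038] yaw 122.99 F [-4.13  2.23  9.71] T [0.501 0.918 0.078] j6 -0.71 w 0.0186
```

>>> {"fn": "step_arm", "kwargs": {"steps": [[0, 0, 0, -0.2], [0, 0, 0, -0.1], [0, 0, 0, 0]]}}

```text
time: 23.58
tool_pos: [0.6206, -0.0464, 0.1037]
tool_rot: [-0.0, 0.488, 0.873, 0.0]
force: [-3.2, 2.8, 9.9]
gripper_width: 0.0182
grasp_force: 70.4
```

```bash
python3 st.py
```

```text
t 23.5833 p [ 0.6206 -0.0464  0.1037] yaw 121.53 F [-3.2   2.83  9.87] T [0.487 0.868 0.046] j6 -0.684 w 0.0182
```

>>> {"fn": "step_arm", "kwargs": {"steps": [[0, 0, 0, -0.2], [0, 0, 0, -0.2], [0, 0, 0, 0]]}}

```text
time: 23.83
tool_pos: [0.6206, -0.0464, 0.1037]
tool_rot: [-0.0, 0.504, 0.864, 0.0]
force: [-4.3, 2.1, 11.1]
gripper_width: 0.0183
grasp_force: 70.4
```

```bash
python3 st.py
```

```text
t 23.8333 p [ 0.6206 -0.0464  0.1037] yaw 119.49 F [-4.34  2.12 11.06] T [0.486 0.929 0.045] j6 -0.649 w 0.0183
```

>>> {"fn": "step_arm", "kwargs": {"steps": [[0, 0, 0, -0.2], [0, 0, 0, -0.2], [0, 0, 0, 0]]}}

```text
time: 24.08
tool_pos: [0.6206, -0.0463, 0.1038]
tool_rot: [-0.0, 0.519, 0.855, 0.0]
force: [-4.7, 2.3, 10.7]
gripper_width: 0.0181
grasp_force: 70.4
```

```bash
python3 st.py
```

```text
t 24.0833 p [ 0.6206 -0.0463  0.1038] yaw 117.5 F [-4.69  2.34 10.66] T [0.585 0.903 0.037] j6 -0.614 w 0.0181
```

>>> {"fn": "step_arm", "kwargs": {"steps": [[0, 0, 0, -0.2], [0, 0, 0, -0.1], [0, 0, 0, 0]]}}

```text
time: 24.33
tool_pos: [0.6206, -0.0463, 0.1038]
tool_rot: [-0.0, 0.53, 0.848, 0.0]
force: [-4.5, 2.5, 10.1]
gripper_width: 0.0181
grasp_force: 70.4
```

```bash
python3 st.py
```

```text
t 24.3333 p [ 0.6206 -0.0463  0.1038] yaw 116.02 F [-4.47  2.47 10.14] T [0.546 0.956 0.062] j6 -0.588 w 0.0181
```

>>> {"fn": "step_arm", "kwargs": {"steps": [[-0.01, 0.005, 0, -0.2], [0, 0, 0, -0.2], [0, 0, 0, 0]]}}

```text
time: 24.58
tool_pos: [0.6203, -0.0462, 0.1038]
tool_rot: [-0.0, 0.545, 0.839, 0.0]
force: [-4.1, 2.2, 10.0]
gripper_width: 0.0185
grasp_force: 70.3
```

```bash
python3 st.py
```

```text
t 24.5833 p [ 0.6203 -0.0462  0.1038] yaw 114.0 F [-4.06  2.22  9.97] T [0.507 0.734 0.047] j6 -0.552 w 0.0185
```

>>> {"fn": "step_arm", "kwargs": {"steps": [[0, 0, 0, -0.2], [0, 0, 0, 0], [0, 0, 0, 0]]}}

```text
time: 24.83
tool_pos: [0.6204, -0.0462, 0.1038]
tool_rot: [-0.0, 0.552, 0.834, 0.0]
force: [-2.6, 1.6, 9.9]
gripper_width: 0.0181
grasp_force: 70.3
```

```bash
python3 st.py
```

```text
t 24.8333 p [ 0.6204 -0.0462  0.1038] yaw 113.06 F [-2.57  1.58  9.92] T [0.539 0.733 0.082] j6 -0.536 w 0.0181
```

>>> {"fn": "step_arm", "kwargs": {"steps": [[0, 0, 0, -0.2], [0, 0, 0, -0.1], [0, 0, 0, 0]]}}

```text
time: 25.08
tool_pos: [0.6204, -0.0461, 0.1038]
tool_rot: [-0.0, 0.563, 0.827, 0.0]
force: [-2.5, 2.2, 10.1]
gripper_width: 0.0182
grasp_force: 70.4
```

```bash
python3 st.py
```

```text
t 25.0833 p [ 0.6204 -0.0461  0.1038] yaw 111.53 F [-2.55  2.24 10.11] T [0.736 0.667 0.118] j6 -0.509 w 0.0182
```

>>> {"fn": "step_arm", "kwargs": {"steps": [[0, 0, 0, -0.2], [0, 0, 0, -0.1], [0, 0, 0, 0]]}}

```text
time: 25.33
tool_pos: [0.6204, -0.0461, 0.1038]
tool_rot: [-0.0, 0.573, 0.819, 0.0]
force: [-2.4, 2.7, 8.6]
gripper_width: 0.0184
grasp_force: 70.3
```

```bash
python3 st.py
```

```text
t 25.3333 p [ 0.6204 -0.0461  0.1038] yaw 110.03 F [-2.44  2.67  8.6 ] T [0.715 0.64  0.055] j6 -0.483 w 0.0184
```

```bash
cat > sa.py <<'E'
from cell import sensors,snapshot
import numpy as np
L=[]
for i in range(5): o=sensors.observe();L.append(list(o['force'])+list(o['torque']));snapshot('wrist')
q=o['tool_rot'];print('t',round(o['time'],2),'p',np.round(o['tool_pos'],4),'yaw',np.degrees(2*np.arctan2(q[2],q[1])).round(2)%360,'FT',np.mean(L,0).round(3),'sdTz',np.std(L,0)[5].round(3))
E
python3 sa.py
```

```text
t 25.53 p [ 0.6204 -0.0461  0.1038] yaw 110.07 FT [-2.146  3.32   8.905  0.703  0.608  0.129] sdTz 0.039
```

>>> {"fn": "step_arm", "kwargs": {"steps": [[0, 0, 0, -0.2], [0, 0, 0, -0.1], [0, 0, 0, 0]]}}

```text
time: 25.83
tool_pos: [0.6205, -0.0461, 0.1038]
tool_rot: [-0.0, 0.584, 0.812, 0.0]
force: [-2.9, 3.0, 9.0]
gripper_width: 0.0181
grasp_force: 70.3
```

```bash
python3 sa.py
```

```text
t 26.03 p [ 0.6205 -0.0461  0.1038] yaw 108.57 FT [-2.751  2.948  9.207  0.734  0.58   0.124] sdTz 0.018
```

>>> {"fn": "step_arm", "kwargs": {"steps": [[0, 0, 0, -0.15], [0, 0, 0, 0], [0, 0, 0, 0]]}}

```text
time: 26.33
tool_pos: [0.6205, -0.0461, 0.1038]
tool_rot: [-0.0, 0.589, 0.808, 0.0]
force: [-2.6, 3.1, 8.4]
gripper_width: 0.0178
grasp_force: 70.3
```

```bash
python3 sa.py
```

```text
t 26.53 p [ 0.6205 -0.0461  0.1038] yaw 107.82 FT [-2.437  3.174  8.873  0.776  0.592  0.181] sdTz 0.04
```

Torque is climbing (0.18) at about 108° of key turn including play, so this is the stop. Easing off the press.

>>> {"fn": "step_arm", "kwargs": {"steps": [[0, 0, 0.02, 0.1], [0, 0, 0.03, 0], [0, 0, 0.03, 0], [0, 0, 0.03, 0], [0, 0, 0.03, 0], [0, 0, 0, 0], [0, 0, 0, 0]]}}

```text
time: 27.17
tool_pos: [0.6205, -0.0465, 0.1077]
tool_rot: [-0.0, 0.586, 0.811, 0.0]
force: [-2.3, 2.9, 3.5]
gripper_width: 0.018
grasp_force: 69.6
```

```bash
python3 sa.py
```

```text
t 27.37 p [ 0.6205 -0.0466  0.1077] yaw 108.3 FT [-2.106  3.21   3.726  0.85   0.484  0.151] sdTz 0.023
```

The stud is following the key up (spring 5.1 N at about 6.6 mm), past where the ledge would hold it, so it is in the catch. Relaxing the twist and withdrawing.

>>> {"fn": "step_arm", "kwargs": {"steps": [[0, 0, 0.03, 0], [0, 0, 0.03, 0], [0, 0, 0.03, 0], [0, 0, 0.03, 0], [0, 0, 0, 0.3], [0, 0, 0, 0.3], [0, 0, 0, 0], [0, 0, 0, 0]]}}

```text
time: 28.08
tool_pos: [0.6205, -0.0466, 0.1113]
tool_rot: [-0.0, 0.565, 0.825, -0.0]
force: [-2.4, 3.4, 1.5]
gripper_width: 0.0184
grasp_force: 69.4
```

```bash
python3 sa.py
```

```text
t 28.28 p [ 0.6205 -0.0466  0.1112] yaw 111.27 FT [-3.092  3.668  1.318  0.855  0.688  0.079] sdTz 0.021
```

>>> {"fn": "step_arm", "kwargs": {"steps": [[-0.01, 0.01, 0.03, 0], [0, 0, 0.05, 0], [0, 0, 0.05, 0], [0, 0, 0.1, 0], [0, 0, 0.1, 0], [0, 0, 0.2, 0], [0, 0, 0.5, 0], [0, 0, 0.8, 0], [0, 0, 0.8, 0], [0, 0, 0, 0], [0, 0, 0, 0], [0, 0, 0, 0]]}}

```text
time: 29.33
tool_pos: [0.6201, -0.0464, 0.1897]
tool_rot: [-0.0, 0.564, 0.826, -0.0]
force: [0.2, 0.0, -1.9]
gripper_width: 0.0182
grasp_force: 69.2
```

```bash
python3 sa.py; python3 - <<'E'
from meas import *
w=shot('wrist','w20');s=shot('scene','s20');p=np.array(sensors.observe()['tool_pos'])
x,y=proj(w,[[.6212,-.0462,.064]])[0].astype(int);print(x-16,y-16)
g=w['frame'][y-16:y+17,x-20:x+21:1].astype(int)
for r in g[::2,::2]: print(' '.join('%3d'%v for v in r.mean(1)))
E
```

```text
t 29.53 p [ 0.62   -0.0463  0.1892] yaw 111.3 FT [ 0.38   0.079 -1.246 -0.005  0.019  0.007] sdTz 0.025
237 159
242 243 243 240 240 202 129  63  48  53  66  58  52  43  61 136 207 230 234 233 234
242 244 239 240 212  97  48  69 102 129 147 156 142 110  73  47  97 163 207 234 235
243 241 242 227 118  51 110 132 153 184 196 196 194 182 157 100  39  86 201 234 235
242 241 237 149  47 130 181 185 189 184 167 169 192 192 188 174 107  43 176 237 236
242 241 210  70 103 186 196 185 138 101  96 149 190 191 190 193 165  70 106 229 235
239 239 163  54 156 198 195 190 145  93  87 139 185 195 192 188 186 121  57 205 235
239 232 145  80 179 198 194 191 167 105  83 128 179 193 190 191 188 161  62 180 232
237 232 137 103 186 194 197 189 179 112  80 107 170 190 190 190 191 172  77 159 225
242 231 133 120 190 195 195 196 185 131  81  96 160 192 188 191 189 175  75 161 230
248 231 138 119 185 196 196 193 190 148  91  96 148 187 192 190 192 168  83 175 234
248 237 173 116 183 194 196 195 194 167 101  82 125 184 192 185 191 155  95 194 233
238 238 217 121 154 188 197 195 195 181 115  68 100 172 194 192 188 127 132 222 233
237 239 233 176 114 176 196 200 196 189 128  90 105 157 190 190 158 111 187 233 236
238 236 238 226 146 127 183 196 198 192 149 128 136 146 182 169 116 171 226 234 237
239 235 235 230 210 162 142 173 196 189 171 169 173 169 142 124 170 222 234 237 238
241 239 237 229 231 222 179 144 144 149 137 136 128 130 138 183 229 231 234 238 237
240 241 236 234 232 230 229 219 202 178 115  87 155 199 211 231 231 236 237 236 233
```

```bash
python3 - <<'E'
from meas import *
w=load('w20');x,y=proj(w,[[.6212,-.0462,.064]])[0].astype(int)
g=w['frame'][y-10:y+12,x-8:x+9].astype(int).mean(2);ys,xs=np.nonzero(g<125);k=(ys>1)&(ys<19);Q=onz(w,np.c_[xs[k]+x-8,ys[k]+y-10],.062)[:,:2]
u,s,vt=np.linalg.svd(Q-Q.mean(0));print(Q.mean(0),np.degrees(np.arctan2(vt[0,1],vt[0,0]))%180,s/np.sqrt(len(Q)))
gg=cv2.cvtColor(w['frame'],cv2.COLOR_RGB2HSV)[y-20:y+20,x-20:x+20];m=(np.minimum(gg[...,0],180-gg[...,0])<12)&(gg[...,1]>90);print('red px',m.sum())
E
```

```text
[ 0.62120905 -0.04645753] 125.75760090148447 [0.00459622 0.00119163]
red px 99
```

```bash
python3 - <<'E'
from meas import *
def go(n):
    w=load(n);x,y=proj(w,[[.6212,-.0462,.06]])[0].astype(int);h=26
    f=w['frame'][y-h:y+h,x-h:x+h];F=cv2.resize(f,None,fx=4,fy=4,interpolation=cv2.INTER_CUBIC);g=cv2.cvtColor(F,cv2.COLOR_RGB2GRAY)
    dark=(g<130).astype(np.uint8);n_,l,st,c=cv2.connectedComponentsWithStats(dark);i=max(range(1,n_),key=lambda i:st[i,2]*st[i,3]*(st[i,0]>4))
    cs=cv2.findContours((l==i).astype(np.uint8),cv2.RETR_CCOMP,cv2.CHAIN_APPROX_NONE);C=sorted(cs[0],key=cv2.contourArea)[::-1][:2]
    for q in C:
        e=cv2.fitEllipse(q);P=onz(w,[[(e[0][0]-1.5)/4+x-h,(e[0][1]-1.5)/4+y-h]],.06)[0];print(n,P[:2].round(4),np.round(np.array(e[1])/4,1))
    cam=ray(w,[[1,1]])[0];d=np.array([.6212,-.0462,.06])-cam;print('away/mm height',(d[:2]/-d[2]).round(3))
    hs=cv2.cvtColor(w['frame'],cv2.COLOR_RGB2HSV)[y-14:y+14,x-14:x+14];m=(np.minimum(hs[...,0],180-hs[...,0]).astype(int)<12)&(hs[...,1]>90)&(hs[...,2]>60)
    ys,xs=np.nonzero(m);Q=onz(w,np.c_[xs+x-14,ys+y-14],.059)[:,:2];u,s,vt=np.linalg.svd(Q-Q.mean(0));print('red',len(xs),np.degrees(np.arctan2(vt[0,1],vt[0,0]))%180,s/len(xs)**.5)
for n in('w1','w2','w20'): go(n)
E
```

```text
w1 [ 0.6215 -0.0458] [27.9 28.6]
away/mm height [-0.067 -0.032]
red 65 35.58635286891706 [0.00463886 0.00118578]
w2 [ 0.6211 -0.0462] [25.5 26.9]
away/mm height [0.288 0.085]
red 56 32.99432528541187 [0.00632939 0.00188658]
w20 [ 0.6212 -0.0458] [31.7 32.8]
away/mm height [ 0.084 -0.203]
red 90 127.56353241079523 [0.00517868 0.00137888]
```

The slot now lies at about 126°, roughly 91° turned. The spring force matched the stud rising with the key, so it is caught. Taking the key back to its stand.

>>> {"fn": "step_arm", "kwargs": {"steps": [[-0.51, 0.911, 0, 0], [-0.51, 0.911, 0, 0], [-0.51, 0.911, 0, 0], [-0.51, 0.911, 0, 0], [-0.51, 0.911, 0, 0], [-0.51, 0.911, 0, 0], [-0.51, 0.911, 0, 0], [0, 0, -0.5, 0], [0, 0, -0.5, 0], [0, 0, 0, 0], [0, 0, 0, 0], [0, 0, 0, 0]]}}

```text
time: 30.68
tool_pos: [0.5136, 0.1448, 0.1608]
tool_rot: [0.0, 0.564, 0.825, 0.0]
force: [0.3, -0.5, -0.8]
gripper_width: 0.0183
grasp_force: 69.2
```

```bash
python3 st.py; python3 - <<'E'
from meas import *
w=shot('wrist','w21');s=shot('scene','s21');p=np.array(sensors.observe()['tool_pos'])
tip=p-[0,0,.0533];print('tip,shank,hole px',proj(s,[tip,tip+[0,0,.02],tip+[0,0,.035],[.5128,.145,.05]]).round(1))
for z in(.004,.008,.014,.02,.026,.032,-.003,-.008):
    x,y=proj(s,[tip+[0,0,z]])[0];r=s['frame'][int(round(y)),int(x)-18:int(x)+19].astype(int).mean(1).astype(int);print(z,int(x)-18,int(round(y)),*r)
E
```

```text
t 30.6833 p [0.5136 0.1448 0.1608] yaw 111.27 F [ 0.3  -0.5  -0.77] T [ 0.013 -0.001 -0.009] j6 -0.165 w 0.0183
tip,shank,hole px [[234.8 192.7]
 [234.7 182.6]
 [234.6 174.9]
 [235.6 220.5]]
0.004 216 191 134 136 140 141 141 140 142 142 139 141 141 142 135 130 116 115 117 118 115 116 109 112 107 110 105 107 108 107 108 106 106 107 112 107 106 106 105
0.008 216 189 138 136 136 136 138 137 139 139 135 131 130 132 127 124 118 120 127 129 124 126 119 112 106 108 107 106 107 109 102 107 107 105 108 106 109 111 106
0.014 216 186 174 174 166 140 116 114 109 109 110 110 109 113 108 108 115 128 141 138 141 132 133 141 127 111 109 105 107 108 104 107 106 109 104 108 107 112 113
0.02 216 183 171 169 158 132 115 111 112 109 110 109 108 109 106 108 114 125 135 140 137 134 131 125 115 106 109 111 106 107 109 111 115 122 130 146 165 198 227
0.026 216 180 171 171 162 133 119 110 112 110 112 112 109 108 107 107 113 123 132 142 140 138 127 120 116 111 121 131 145 170 194 216 229 239 245 248 250 251 252
0.032 216 176 174 169 163 133 116 113 112 113 112 109 110 108 102 95 93 93 97 97 97 97 102 137 186 222 234 245 250 251 250 251 251 249 244 245 250 252 252
-0.003 216 194 86 95 114 131 141 136 141 142 141 142 139 135 115 94 85 89 98 107 108 106 106 110 108 108 109 109 109 108 106 106 103 104 108 102 108 105 108
-0.008 216 197 135 137 137 139 141 142 143 141 137 131 107 95 82 85 78 56 36 32 38 41 57 73 85 95 105 107 106 103 100 108 108 109 105 108 108 106 107
```

>>> {"fn": "step_arm", "kwargs": {"steps": [[-0.02, 0, -0.7, 0], [0, 0, -0.5, 0], [0, 0, -0.4, 0], [0, 0, -0.4, 0], [0, 0, -0.4, 0], [0, 0, -0.4, 0], [0, 0, -0.15, 0], [0, 0, 0, 0], [0, 0, 0, 0]]}}

```text
time: 31.53
tool_pos: [0.5129, 0.1449, 0.0722]
tool_rot: [0.0, 0.564, 0.826, 0.0]
force: [0.6, 0.2, 0.2]
gripper_width: 0.0181
grasp_force: 69.2
```

```bash
python3 st.py
```

```text
t 31.5333 p [0.5129 0.1449 0.0722] yaw 111.28 F [0.57 0.19 0.18] T [0.02  0.013 0.018] j6 -0.165 w 0.0181
```

>>> {"fn": "step_arm", "kwargs": {"steps": [[0, 0, -0.07, 0], [0, 0, -0.06, 0], [0, 0, -0.06, 0], [0, 0, 0, 0], [0, 0, 0, 0]]}}

```text
time: 31.95
tool_pos: [0.5126, 0.145, 0.0659]
tool_rot: [0.0, 0.564, 0.826, 0.0]
force: [0.2, 0.8, -1.1]
gripper_width: 0.018
grasp_force: 69.2
```

>>> {"fn": "step_arm", "kwargs": {"steps": [[0, 0, -0.03, 0], [0, 0, 0, 0], [0, 0, 0, 0]]}}

```text
time: 32.2
tool_pos: [0.5128, 0.1451, 0.0653]
tool_rot: [0.0, 0.564, 0.826, 0.0]
force: [-1.1, -0.4, 3.8]
gripper_width: 0.0182
grasp_force: 69.6
```

The collar has touched down (+5 N at z = 0.0653). Opening gently and rising.

>>> {"fn": "step_arm", "kwargs": {"steps": [[0, 0, 0.02, 0], [0, 0, 0, 0], [0, 0, 0, 0], [0, 0, 0, 0], [0, 0, 0, 0], [0, 0, 0, 0]], "hand": 0.5, "newtons": 20}}

```text
time: 32.7
tool_pos: [0.5125, 0.145, 0.0655]
tool_rot: [-0.0, 0.564, 0.826, -0.0]
force: [-0.2, 0.2, 0.4]
gripper_width: 0.0428
grasp_force: 0.0
```

>>> {"fn": "step_arm", "kwargs": {"steps": [[0, 0, 0.3, 0], [0, 0, 0.6, 0], [0, 0, 1, 0], [0, 0, 1, 0], [0, 0, 1, 0], [0.5, 0, 1, 0], [1, 0, 0, 0], [0.5, 0, 0, 0], [0, 0, 0, 0], [0, 0, 0, 0], [0, 0, 0, 0]]}}

```text
time: 33.62
tool_pos: [0.5719, 0.145, 0.2126]
tool_rot: [-0.0, 0.564, 0.826, -0.0]
force: [-0.2, -0.2, 0.2]
gripper_width: 0.0428
grasp_force: 0.0
```

```bash
python3 - <<'E'
from meas import *
import st
w=shot('wrist','w22');s=shot('scene','s22')
for n,s_ in(('s0',load('s0')),('s22',s),('w22',w)):
    hsv=cv2.cvtColor(s_['frame'],cv2.COLOR_RGB2HSV);H,S,V=[hsv[...,i].astype(int) for i in range(3)]
    m=((H>20)&(H<34)&(S>150)&(V>60)).astype(np.uint8);k,l,a,c=cv2.connectedComponentsWithStats(m)
    for i in range(1,k):
        if a[i,4]>150 and a[i,4]<3500: print(n,a[i],c[i].round(1),rect(s_,l==i,.102)[:3] if n=='w22' else '')
    r=((np.minimum(H,180-H)<12)&(S>90)&(V>60))
    x,y=proj(s_,[[.6212,-.0462,.062]])[0].astype(int)
    print('red near stud',n,r[y-12:y+12,x-14:x+14].sum() if 14<x<498 and 12<y<372 else None, x,y)
E
```

```text
t 33.6167 p [0.5719 0.145  0.2126] yaw 111.3 F [-0.15 -0.22  0.15] T [ 0.019  0.075 -0.032] j6 -0.186 w 0.0428
s0 [180 173  21  43 582] [189.2 197.2] 
s0 [228 198  18  24 365] [236.2 209. ] 
red near stud s0 0 247 170
s22 [229 196  14  26 283] [235.  209.2] 
s22 [199 234  37  34 849] [217.  250.5] 
red near stud s22 0 247 170
w22 [ 179   58   73   56 2235] [214.4  85.1] (array([0.51697802, 0.20430261]), (24.99278450012207, 55.60721206665039), 85.94808959960938)
w22 [ 175  131   31   44 1168] [190.1 151.7] (array([0.51668108, 0.1468765 ]), (24.896747589111328, 35.56877517700195), 20.89330291748047)
w22 [336 172  29  28 324] [347.  182.7] (array([0.64898662, 0.17001974]), (24.295774459838867, 20.550859451293945), 71.28378295898438)
red near stud w22 38 231 341
```

```bash
python3 - <<'E'
from meas import *
a=load('s0')['frame'].astype(int).mean(2);b=load('s22')['frame'].astype(int).mean(2)
for x in(243,247,251): print(x,'s0',a[162:178,x].astype(int),'s22',b[162:178,x].astype(int))
s=load('s22');print(proj(s,[[.6212,-.0462,z] for z in(.057,.06,.0638,.066)])[:,1])
x,y=proj(s,[[.598,-.1595,.06]])[0].astype(int);print('locked',b[y-8:y+8,x].astype(int),y-8,proj(s,[[.598,-.1595,.0615]])[:,1])
E
```

```text
243 s0 [251 252 252 252 252 251 249 241 221 180 146 173 234 250 252 252] s22 [253 253 253 253 253 253 252 248 237 202 162 189 238 250 251 251]
247 s0 [252 252 252 252 251 247 235 223 221 209 168 135 177 234 250 252] s22 [254 254 254 254 253 251 237 205 181 180 173 153 191 243 252 253]
251 s0 [246 230 212 220 234 246 243 229 214 182 139 160 234 250 251 252] s22 [250 239 229 232 242 250 251 248 243 219 166 180 241 252 253 254]
[172.61283769 171.44556451 169.96255597 169.10168294]
locked [184 201 238 251 253 253 247 211 158 157 174 225 250 253 254 254] 151 [159.30771305]
```

The key stands upright in its stand, and the stud head still shows above the cover, so it is caught and not hung. Handing in.

```bash
python3 -c "
from cell import order
print(order.finish_job())"
```

```text
the job is handed in; nothing more can be done
None
```

The job is handed in: the stud turned about 91° clockwise to its stop and rose into its catch as I eased off, and the key is back upright in its stand. Three caveats:
- **Big key:** the larger yellow key fell onto the small one just after the start, so I pushed it off; it lies on the desk beside the stand.
- **Stop torque:** my wrist reading reached about 0.18 N m at the stop, above the 0.15 N m forcing mark.
- **Verdict:** the hand-in gave no result, so I don't know how it was judged.

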